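# Stack the tip boxes on their bases by shape and height

### The job

Tidy the tip boxes into two stacks: the three oblong boxes on the oblong grey base, tallest at the bottom, the middle one on it and the lowest on top; the two square boxes on the square grey base, the taller one below. Every box must sit level with all four feet down in the corner recesses of the base or lid beneath it. Do not knock or shift the bottle, the timer or the tube rack.

Things in the scene. Friction and masses are not known exactly. Their poses are not given: they have to be found in the camera images.
- long_tall: Oblong box, the tallest of three: closed white tip box, pale blue lid, 88 x 56 mm, 70 mm high with feet; grip the flat walls 56 mm apart. Origin: centre, at the soles of the feet; z up, x along the length. 4 rounded feet 5 mm high, 12 mm across, centred 11 mm in from the sides. Lid fixed on, with 16 x 16 x 4 mm deep corner recesses for the feet of a box of like outline, whose origin, seated, is 66 mm above this one. 0.07 to 0.3 kg.
- long_mid: Oblong box, the middle one of three: closed white tip box, pale blue lid, 88 x 56 mm, 52 mm high with feet; grip the flat walls 56 mm apart. Origin: centre, at the soles of the feet; z up, x along the length. 4 rounded feet 5 mm high, 12 mm across, centred 11 mm in from the sides. Lid fixed on, with 16 x 16 x 4 mm deep corner recesses for the feet of a box of like outline, whose origin, seated, is 48 mm above this one. 0.07 to 0.3 kg.
- long_low: Oblong box, the lowest of three: closed white tip box, pale blue lid, 88 x 56 mm, 36 mm high with feet; grip the flat walls 56 mm apart. Origin: centre, at the soles of the feet; z up, x along the length. 4 rounded feet 5 mm high, 12 mm across, centred 11 mm in from the sides. Lid fixed on, with 16 x 16 x 4 mm deep corner recesses for the feet of a box of like outline, whose origin, seated, is 32 mm above this one. 0.07 to 0.3 kg.
- square_tall: Square box, the taller of two: closed white tip box, pale blue lid, 56 x 56 mm, 70 mm high with feet; grip the flat walls 56 mm apart. Origin: centre, at the soles of the feet; z up. 4 rounded feet 5 mm high, 12 mm across, centred 11 mm in from the sides. Lid fixed on, with 16 x 16 x 4 mm deep corner recesses for the feet of a box of like outline, whose origin, seated, is 66 mm above this one. 0.07 to 0.3 kg.
- square_low: Square box, the lower of two: closed white tip box, pale blue lid, 56 x 56 mm, 36 mm high with feet; grip the flat walls 56 mm apart. Origin: centre, at the soles of the feet; z up. 4 rounded feet 5 mm high, 12 mm across, centred 11 mm in from the sides. Lid fixed on, with 16 x 16 x 4 mm deep corner recesses for the feet of a box of like outline, whose origin, seated, is 32 mm above this one. 0.07 to 0.3 kg.
- long_base: Oblong stacking base: low dark grey plinth, fixed to the bench, 104 x 72 mm in plan, 14 mm high, with four 16 x 16 mm corner recesses, 4 mm deep, in its top, for the feet of an oblong box. Origin at the centre of its underside on the bench, z up, x along its length; a seated box has its origin 10 mm above this one's.
- square_base: Square stacking base: low dark grey plinth, fixed to the bench, 72 x 72 mm in plan, 14 mm high, with four 16 x 16 mm corner recesses, 4 mm deep, in its top, for the feet of a square box. Origin at the centre of its underside on the bench, z up; a seated box has its origin 10 mm above this one's.
- bottle: Bystander, loose: pale bottle with a blue cap and orange label, 60 mm diameter, 105 mm high; origin at the centre of its underside.
- timer: Bystander, loose: flat white bench timer with a small display, 45 x 62 x 20 mm high; origin at the centre of its underside.
- tube_rack: Bystander, loose: low white rack of small tubes, 50 x 75 mm, 29 mm high; origin at the centre of its underside.
Not all that is in view belongs to the job. Leave any brown or yellow look-alike of the long_tall alone.

How it is judged:
At the end, for the whole second after the job is handed in: From below: oblong base, tall, middle, low oblong box; square base, tall, low square box. Each box within 7 mm of centre on the one beneath, feet in the recesses (height +2/-3 mm), tilt under 0.06 rad, oblongs in line within 0.15 rad, all at rest (horizontal distance between long_tall and long_base below 0.007 m and z of long_tall in the frame of long_base between 0.007 and 0.012 m and angle between each of long_tall, long_mid, long_low, square_tall, square_low's own z axis and vertical below 0.06 rad and linear speed of each of long_tall, long_mid, long_low, square_tall, square_low below 0.02 m/s and angular speed of each of long_tall, long_mid, long_low, square_tall, square_low below 0.1 rad/s and angle between the x axis of long_tall and the x axis of long_base, either way round below 0.15 rad and horizontal distance between long_mid and long_tall below 0.007 m and z of long_mid in the frame of long_tall between 0.063 and 0.068 m and angle between the x axis of long_mid and the x axis of long_tall, either way round below 0.15 rad and horizontal distance between long_low and long_mid below 0.007 m and z of long_low in the frame of long_mid between 0.045 and 0.05 m and angle between the x axis of long_low and the x axis of long_mid, either way round below 0.15 rad and horizontal distance between square_tall and square_base below 0.007 m and z of square_tall in the frame of square_base between 0.007 and 0.012 m and horizontal distance between square_low and square_tall below 0.007 m and z of square_low in the frame of square_tall between 0.063 and 0.068 m); the robot touches nothing.
It fails at once if the bottle is knocked over or shifted by more than 25 mm (distance of bottle from where it was at the start of the episode above 0.025 m or angle between bottle's own z axis and vertical above 0.5 rad).
It fails at once if the timer is knocked over or shifted by more than 25 mm (distance of timer from where it was at the start of the episode above 0.025 m or angle between timer's own z axis and vertical above 0.5 rad).
It fails at once if the tube rack is knocked over or shifted by more than 25 mm (distance of tube_rack from where it was at the start of the episode above 0.025 m or angle between tube_rack's own z axis and vertical above 0.5 rad).
It also fails if it takes over 144 s, if anything falls off the work surface, if the arm or the gripper's body presses on something with over 40 N, if the wrist force passes 120 N, or if a joint passes its speed limit or range.

### The arm

A 6-joint arm with a two-finger parallel gripper is mounted at the origin on the work surface. World frame = base frame: x ahead of the robot, y to its left, z up, the work surface at z = 0. Lengths are in m, angles in rad, forces in N, time in s.
With the tool pointing down it reaches from about 0.35 to 0.875 m from the base axis. Payload 4.2 kg.
Tool frame: the origin (TCP) lies midway between the tips of the shut fingers; the grasp point (between the pads) lies 19 mm behind it (ctrl.hold_point_z is the distance from the TCP to the grasp point, in m); z points along the fingers, y is the direction in which the jaws open and shut (so a half turn about z gives the same grasp; the last joint's range is limited). The gripper opens to 87 mm and grips with 3 to 60 N. Pads are 19 mm wide; open, the fingers measure 117 mm over their backs; the gripper's body (75 mm by 190 mm) begins 51 mm behind the grasp point.
Start: joints at [-0.942, 0.385, 0.008, 0, -1.194, -0.259], TCP at [0.226, -0.583, 0.223] pointing down, gripper open.
Joint ranges: [-3.14, 3.14], [-1.21, 2.06], [-1.07, 1.41], [-3.16, 2.05], [-2.99, -0.16], [-3.1, 3.1]. Speed limits (rad/s): [2.79, 2.79, 3.14, 3.14, 3.14, 3.14].

### API

Orientations are given as [roll, pitch, yaw] about the fixed x, y, z axes, in that order (R = Rz(yaw) Ry(pitch) Rx(roll)).
In Python, from plant import ctrl, imaging gives the robot as it stands.
- The arm moves only by the tool send_rows, never from a script. Its argument "rows" is one flat list of numbers, 7 for each row, row after row: the closure, from -1 (fully open) to 1 (shut), then the shift along the tool's x, y, z in cm, then the turn, a rotation vector about the tool's x, y, z in rad. In form: [grip, tx, ty, tz, ax, ay, az, grip, tx, ty, tz, ax, ay, az, ...]. A call has 1 to 8 rows; each row shifts and turns the pose as measured when the row begins, along the tool's axes as they then stand; what a row does not reach is not made up. A row lasts 1/12 s, in which the tool goes at most 41.7 mm and 7.16 degrees, less where a joint would pass 70% of its speed; a pose out of reach is approached as far as the arm can. A call is refused whole if a number of a shift passes 4.17 or a number of a turn 0.125, either way. A call with a gripper value outside its range is refused whole. The fingers move at their own pace and stop on an object; the grip force is fixed at half the most. Time passes only in rows, so rows that do not move let the fingers close. It gives the time, the measured TCP pose, the force and the opening at its end, in the units of the state.
- ctrl.get_state(): the state, without advancing time (a new reading comes with each control period).
- imaging.snapshot(name): name is "scene" or "top" or "wrist"; returns the picture (420x560x3 uint8, red, green, blue); there is no depth.
- imaging.calibration(name): a dict with "fx", "fy", "cx", "cy" (pixels), "position" and "rotation" of the camera in the world; the wrist camera has in their place "hand_eye" (4x4, takes a point from camera to tool coordinates, whose origin is the TCP and whose axes are the flange's). Camera axes: x right, y down, z forward; pixel columns grow to the right and rows downward; lengths in m; the calibration is good to about 2 mm. A picture is of the moment at which its call begins: read the wrist's pose just before it. calibration takes no time and is no camera call.
- ctrl.sign_off(): hands the job in, once; it reports no verdict.
The state is a dict: "t": time; "joints": joint angles; "joint_velocities": joint speeds; "tau": joint torques, N m; "tool_pos": TCP position; "eef_rot": TCP orientation; "force": force on the tool from outside, world axes, zero at the start; "torque": the same for the moment, N m; "gripper_width": opening from 0.0 (shut) to 1.0 (fully open).
Only numpy, scipy, OpenCV 4.12 (cv2) and the standard library are available. Lean on these libraries where they do the work, as an engineer would, in place of code of your own. Each camera call takes 0.05 s, during which the arm holds its last target.

## Working session

There is one attempt and no reset: what is moved stays moved. The work goes in short steps, Python scripts to look and compute and a tool call to move; the robot and the scene stay as the last step left them, time stands still between calls to the robot, and variables do not carry over. Pictures are saved under pics/ and viewed, and the job is handed in when it is done.

Besides the shell and the picture viewer there is one more tool, called after "Request:" as name(argument=value, ...) on one line, values as JSON. send_rows: Moves the arm, as the interface text tells. Its arguments: {"type":"object","properties":{"rows":{"type":"array","items":{"type":"number"}}},"required":["rows"]}

```bash
ls; mkdir -p pics; python3 - <<'E'
from plant import ctrl, imaging
import cv2
s=ctrl.get_state(); print(s); print(ctrl.hold_point_z)
for n in ("scene","top","wrist"):
    im=imaging.snapshot(n); cv2.imwrite(f"pics/{n}0.png",im[:,:,::-1]); print(n,imaging.calibration(n))
E
```

```text
pics
{'t': 0.0, 'joints': array([-9.42428609e-01,  3.85565710e-01,  6.62554678e-03, -4.77766791e-04,
       -1.19397728e+00, -2.58559192e-01]), 'joint_velocities': array([-0.00054996, -0.0010456 ,  0.00082156,  0.00116393,  0.00013014,
       -0.00105256]), 'tau': array([-1.78013179e-03, -3.90669358e+01,  1.87404048e+01,  4.22018632e+00,
        1.08005651e-02, -1.97847949e-04]), 'tool_pos': array([ 0.22567302, -0.58219809,  0.22145711]), 'eef_rot': array([ 3.13942851e+00, -1.13235444e-04, -2.77196028e+00]), 'force': array([-0.35150753,  0.17590807, -0.59320505]), 'torque': array([ 0.02805697, -0.01899343,  0.01498433]), 'gripper_width': 0.9991334741410642}
0.0187
scene {'fx': 509.35449466640813, 'fy': 509.35449466640813, 'cx': 272.9733194434813, 'cy': 214.66394548141844, 'position': array([1.07657306, 0.21783532, 0.79903339]), 'rotation': array([-2.4461751 , -0.01320179,  1.92639504])}
top {'fx': 422.14225119147943, 'fy': 422.14225119147943, 'cx': 272.87191123618334, 'cy': 209.86768271507486, 'position': array([ 0.30221993, -0.00704863,  0.89774706]), 'rotation': array([-2.91520529,  0.00381354, -1.60196295])}
wrist {'fx': 333.6451570035847, 'fy': 333.6451570035847, 'cx': 278.24715960199046, 'cy': 213.8706645264202, 'hand_eye': array([[-7.36094019e-05, -9.58506515e-01, -2.85070615e-01,
         7.83992324e-02],
       [ 9.99999997e-01, -8.08880287e-05,  1.37590502e-05,
         5.40665748e-04],
       [-3.62469393e-05, -2.85070613e-01,  9.58506518e-01,
        -1.63021304e-01],
       [ 0.00000000e+00,  0.00000000e+00,  0.00000000e+00,
         1.00000000e+00]])}
```

View pics/scene0.png

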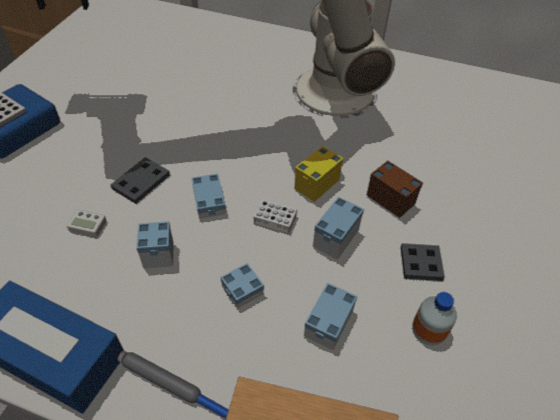

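View pics/top0.png

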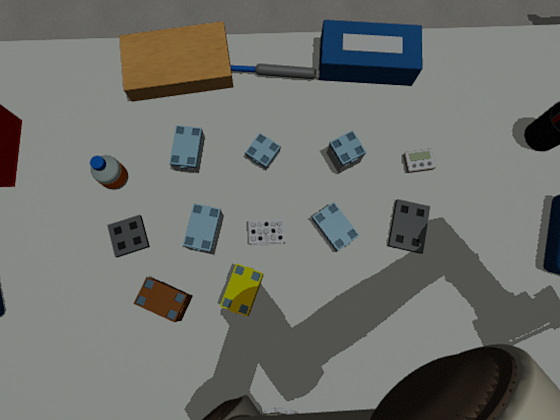

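View pics/wrist0.png

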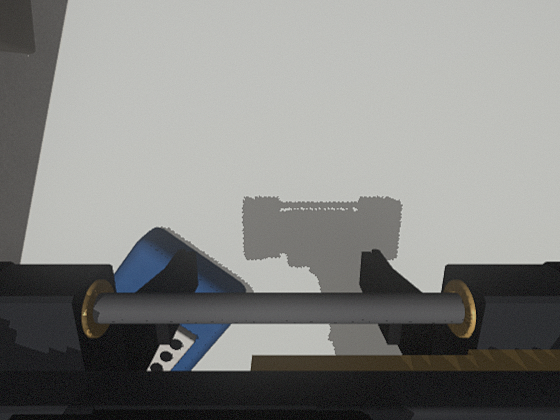

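```bash
python3 - <<'E'
import cv2
t=cv2.imread("pics/top0.png"); s=cv2.imread("pics/scene0.png")
def crop(im,x0,y0,w,h,k,n):
    c=cv2.resize(im[y0:y0+h,x0:x0+w],None,fx=k,fy=k,interpolation=cv2.INTER_CUBIC)
    for i in range(0,w,20):
        cv2.putText(c,str(x0+i),(i*k,10),0,0.35,(0,0,255),1); cv2.line(c,(i*k,12),(i*k,18),(0,0,255),1)
    for i in range(0,h,20):
        cv2.putText(c,str(y0+i),(0,i*k+4),0,0.35,(0,0,255),1)
    cv2.imwrite(n,c)
crop(t,90,110,160,150,5,"pics/tA.png" )if 0 else None
crop(t,100,115,200,145,4,"pics/tA.png")
crop(t,235,120,200,140,4,"pics/tB.png")
crop(s,105,145,200,150,4,"pics/sA.png")
crop(s,210,190,240,150,3,"pics/sB.png")
E
```

```text
(no output)
```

View pics/tA.png

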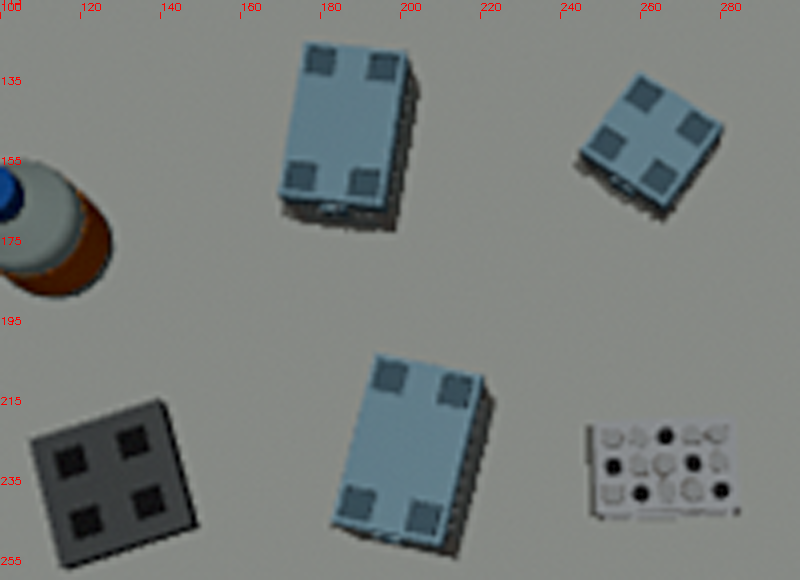

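View pics/tB.png

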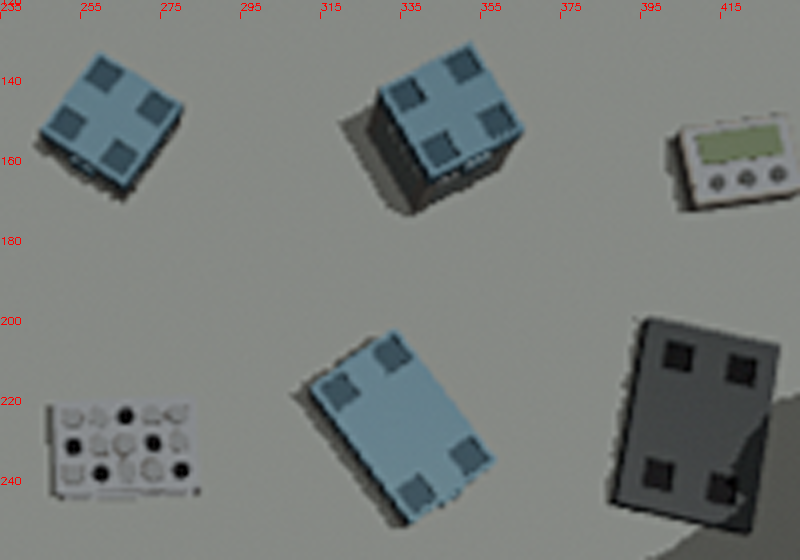

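View pics/sA.png

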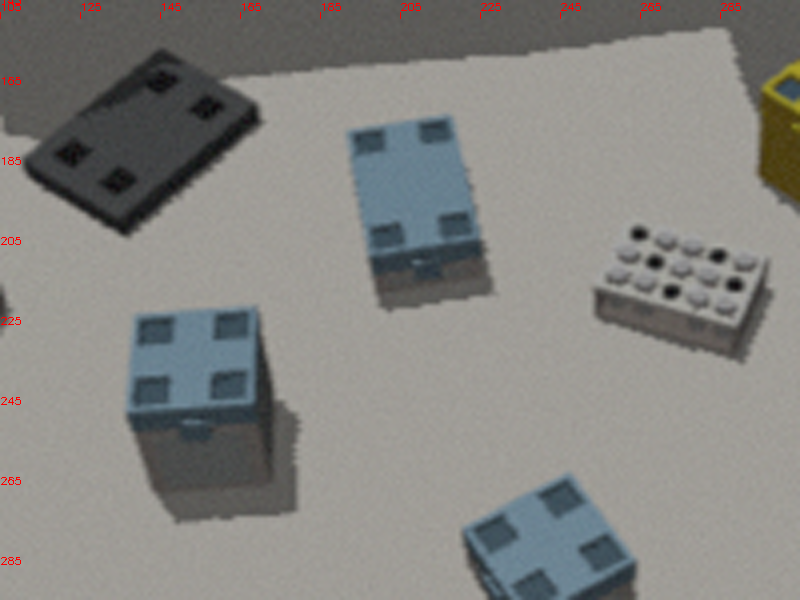

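View pics/sB.png

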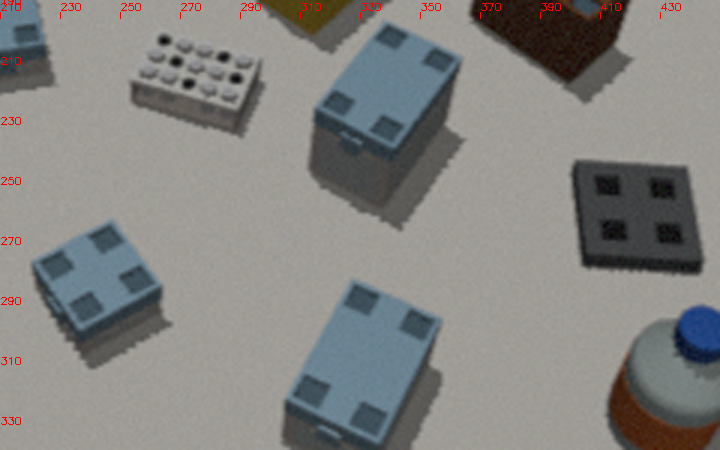

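```bash
cat > h.py <<'E'
import numpy as np, itertools, cv2
from scipy.spatial.transform import Rotation as R
from scipy.optimize import least_squares
from plant import ctrl, imaging
def cam(n, st=None):
    c=imaging.calibration(n); K=np.array([[c['fx'],0,c['cx']],[0,c['fy'],c['cy']],[0,0,1]])
    if n=="wrist":
        T=np.eye(4); T[:3,:3]=R.from_euler('xyz',st['eef_rot']).as_matrix(); T[:3,3]=st['tool_pos']; T=T@c['hand_eye']
        return K,T[:3,:3],T[:3,3]
    return K,R.from_euler('xyz',c['rotation']).as_matrix(),np.array(c['position'])
def proj(C,P):
    K,Rm,p=C; q=(np.atleast_2d(P)-p)@Rm@K.T; return q[:,:2]/q[:,2:]
def rec(long,x,y,z,yaw,a=.017):
    l=.033 if long else .017
    P=np.array([[l,a],[l,-a],[-l,-a],[-l,a]]); c,s=np.cos(yaw),np.sin(yaw)
    return np.c_[P@np.array([[c,s],[-s,c]])+[x,y],np.full(4,z)]
def match(q,m):
    best=min(itertools.permutations(range(4)),key=lambda p:np.sum((q[list(p)]-m)**2)); return q[list(best)]
E
cat > fit.py <<'E'
from h import *
def tr(o,k,l): return (np.array(l,float)+.5)/k-.5+np.array(o)
tA=lambda l:tr((100,115),4,l); tB=lambda l:tr((235,120),4,l); sA=lambda l:tr((105,145),4,l); sB=lambda l:tr((210,190),3,l)
O={'longA':(1,tA([(320,60),(383,66),(302,175),(365,181)]),sB([(362,298),(418,324),(311,391),(369,418)])),
'longB':(1,tA([(391,377),(456,390),(358,502),(424,516)]),sB([(391,38),(440,60),(338,104),(387,128)])),
'longC':(1,tB([(393,353),(341,390),(470,455),(417,492)]),sA([(435,131),(369,140),(455,224),(386,234)])),
'sqlow':(0,tA([(643,95),(697,128),(606,143),(659,176)]),sB([(105,238),(57,265),(137,279),(87,306)])),
'sqtall':(0,tB([(464,65),(409,95),(496,120),(440,149)]),sA([(155,330),(232,325),(152,389),(229,384)])),
'lbase':(1,tB([(678,355),(741,368),(658,472),(722,487)]),sA([(163,81),(208,107),(73,152),(119,179)])),
'sbase':(0,tA([(71,460),(133,442),(87,520),(149,501)]),sB([(608,185),(663,188),(614,230),(669,233)]))}
C=[cam('top'),cam('scene')]
for n,(lg,qt,qs) in O.items():
    best=None
    # init from top
    K,Rm,p=C[0]; u=np.r_[(qt.mean(0)-K[:2,2])/K[0,0],1]; d=Rm@u; x0=p+d*((.04-p[2])/d[2])
    for y in np.arange(0,np.pi,np.pi/12):
        def f(v):
            P=rec(lg,*v); r=[]
            for c,q in zip(C,(qt,qs)):
                m=proj(c,P); r.append((match(q,m)-m).ravel())
            return np.concatenate(r)
        r=least_squares(f,[x0[0],x0[1],.04,y],x_scale=[.01,.01,.01,.1])
        if best is None or r.cost<best.cost: best=r
    print(n,np.round(best.x,4),'rms px %.2f'%np.sqrt(2*best.cost/16))
E
python3 fit.py
```

```text
longA [ 0.6451  0.1716  0.054  -0.139 ] rms px 0.21
longB [ 0.4643  0.133   0.0709 -0.2423] rms px 0.26
longC [ 0.4639 -0.14    0.0377  0.5788] rms px 0.22
sqlow [0.6375 0.0077 0.0377 0.9454] rms px 0.30
sqtall [ 0.6233 -0.1703  0.0712  0.4573] rms px 0.31
lbase [ 0.464  -0.2995  0.0163 -0.264 ] rms px 0.19
sbase [0.4613 0.3    0.0153 1.856 ] rms px 0.18
```

```bash
cat > plan.py <<'E'
import sys
from h import *
def plan(x,y,z,yaw,grip,vmax=3.9,wmax=.115,nmax=8):
    s=ctrl.get_state(); p=np.array(s['tool_pos']); Rt=R.from_euler('xyz',[np.pi,0,yaw]); Rc=R.from_euler('xyz',s['eef_rot'])
    d=np.array([x,y,z])-p; w=(Rc.inv()*Rt).as_rotvec()
    n=max(1,int(np.ceil(max(np.linalg.norm(d)*100/vmax,np.linalg.norm(w)/wmax))))
    print('t %.2f pos %s rpy %s d(mm) %s w %s n %d width %.3f F %s'%(s['t'],p.round(4),s['eef_rot'].round(4),(d*1e3).round(1),w.round(4),n,s['gripper_width'],s['force'].round(1)), 'j',s['joints'].round(2))
    if n>8:
        pass
    rows=[]
    for i in range(min(n,24)):
        Ri=Rc*R.from_rotvec(w*i/n); t=Ri.inv().apply(d/n)*100
        rows.append([grip,*t.round(2),*(w/n).round(3)])
        if i%8==7 or i==min(n,24)-1:
            print('['+', '.join(','.join('%g'%(v+0) for v in r) for r in rows)+']'); rows=[]
if __name__=='__main__': plan(*map(float,sys.argv[1:6]))
E
python3 plan.py .464 -.30 .21 -3.406 -1
```

```text
t 0.15 pos [ 0.2257 -0.5823  0.2217] rpy [ 3.1399e+00 -1.0000e-04 -2.7719e+00] d(mm) [238.3 282.3 -11.7] w [ 0.0016 -0.0007  0.6341] n 10 width 1.001 F [-0.5  0.4 -0.3] j [-0.94  0.39  0.01 -0.   -1.19 -0.26]
[-1,-3.24,1.77,0.12,0,0,0.063, -1,-3.12,1.97,0.12,0,0,0.063, -1,-2.99,2.17,0.12,0,0,0.063, -1,-2.85,2.35,0.12,0,0,0.063, -1,-2.69,2.53,0.12,0,0,0.063, -1,-2.53,2.69,0.12,0,0,0.063, -1,-2.35,2.85,0.12,0,0,0.063, -1,-2.17,2.99,0.12,0,0,0.063]
[-1,-1.97,3.12,0.12,0,0,0.063, -1,-1.77,3.24,0.12,0,0,0.063]
```

Request:
send_rows(rows=[-1,-3.2,1.8,0.1,0,0,0.06,-1,-3.1,2.0,0.1,0,0,0.06,-1,-3.0,2.2,0.1,0,0,0.06,-1,-2.9,2.4,0.1,0,0,0.06,-1,-2.7,2.5,0.1,0,0,0.06,-1,-2.5,2.7,0.1,0,0,0.06,-1,-2.4,2.8,0.1,0,0,0.06,-1,-2.2,3.0,0.1,0,0,0.06])

```text
t: 0.82
tool_pos: [0.4181, -0.3513, 0.2095]
eef_rot: [3.138, -0.006, 2.994]
force: [0.8, -1.6, 0.1]
gripper_width: 1.0
```

```bash
python3 plan.py .464 -.30 .21 -3.406 -1
```

```text
t 0.82 pos [ 0.4181 -0.3513  0.2095] rpy [ 3.1377 -0.006   2.9942] d(mm) [45.9 51.3  0.5] w [ 0.0036 -0.0062  0.117 ] n 2 width 1.000 F [ 0.8 -1.6  0.1] j [-0.4   0.26 -0.2  -0.   -1.11 -1.31]
[-1,-1.9,2.87,-0.03,0.002,-0.003,0.058, -1,-1.72,2.98,-0.03,0.002,-0.003,0.058]
```

Request:
send_rows(rows=[-1,-1.9,2.9,0,0,0,0.06,-1,-1.7,3.0,0,0,0,0.06,-1,0,0,0,0,0,0])

```text
t: 1.07
tool_pos: [0.4688, -0.2922, 0.2086]
eef_rot: [3.137, -0.007, 2.872]
force: [-0.7, -0.5, -0.0]
gripper_width: 1.004
```

```bash
cat > wsnap.py <<'E'
import sys
from h import *
s=ctrl.get_state(); im=imaging.snapshot('wrist'); n=sys.argv[1]
cv2.imwrite(f'pics/{n}.png',im[:,:,::-1]); np.save(f'pics/{n}.npy',np.r_[s['tool_pos'],s['eef_rot']])
print(s['t'],s['tool_pos'],s['eef_rot'],s['joint_velocities'].round(3))
E
python3 wsnap.py w1
```

```text
1.0667 [ 0.4687538  -0.2921889   0.20863216] [ 3.13739188 -0.00667921  2.87178229] [-0.023 -0.011 -0.029  0.015 -0.02   0.055]
```

View pics/w1.png

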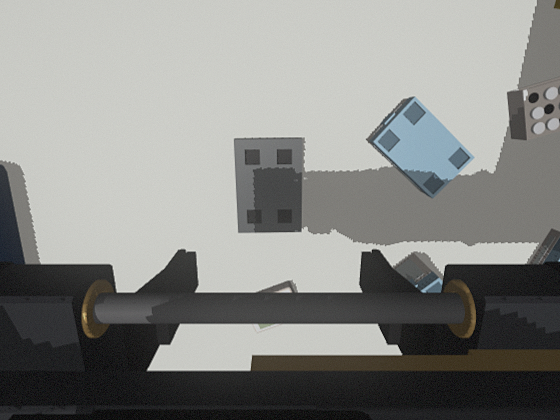

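```bash
cat > crop.py <<'E'
import sys,cv2
n,x0,y0,w,h,k=sys.argv[1],*map(int,sys.argv[2:7])
im=cv2.imread(f'pics/{n}.png'); c=cv2.resize(im[y0:y0+h,x0:x0+w],None,fx=k,fy=k,interpolation=cv2.INTER_CUBIC)
c=cv2.convertScaleAbs(c,alpha=1.3)
for i in range(0,w,10): cv2.line(c,(i*k,0),(i*k,6 if i%50 else 14),(0,0,255),1)
for i in range(0,h,10): cv2.line(c,(0,i*k),(6 if i%50 else 14,i*k),(0,0,255),1)
cv2.imwrite(f'pics/{sys.argv[7]}.png',c)
E
python3 crop.py w1 220 90 260 150 3 w1c
```

```text
(no output)
```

View pics/w1c.png

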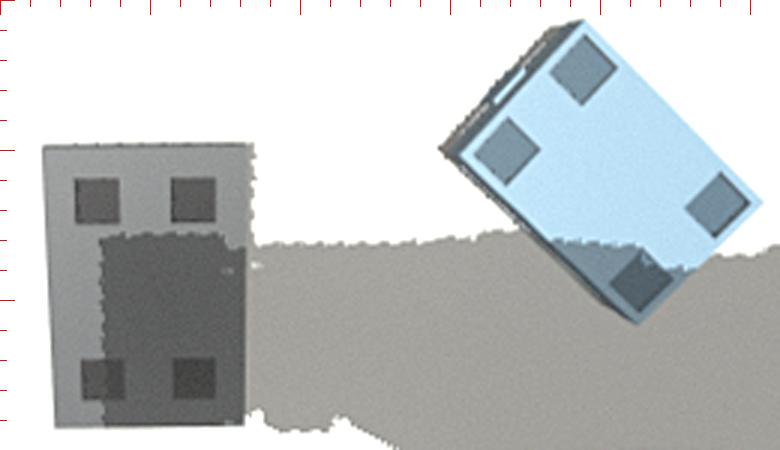

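```bash
cat > wfit.py <<'E'
from h import *
def wcam(n):
    v=np.load(f'pics/{n}.npy'); return cam('wrist',{'tool_pos':v[:3],'eef_rot':v[3:]})
def tr(o,k,l): return (np.array(l,float)+.5)/k-.5+np.array(o)
def fit(lg,obs,v0,z=None):
    # obs: list of (cam,pts) ; 
    ms=None
    def f(v):
        v=list(v)
        if z is not None: v[2]=z
        r=[]
        for c,q in obs:
            m=proj(c,rec(lg,*v)); r.append((match(q,m)-m).ravel())
        return np.concatenate(r)
    r=least_squares(f,v0,x_scale=[.01,.01,.01,.1]); x=r.x.copy()
    if z is not None:x[2]=z
    return x.round(4),'rms %.2f'%np.sqrt(np.mean(r.fun**2))
E
python3 - <<'E'
from wfit import *
w=wcam('w1'); q=tr((220,90),3,[(97.5,200),(193.5,199.5),(102.5,379),(194.5,378.5)]); c=tr((220,90),3,[(585,69),(507,151),(718,205),(641,282)])
print(fit(1,[(w,q)],[.464,-.3,.014,-.264]),fit(1,[(w,q)],[.464,-.3,.014,-.264],.014))
print(fit(1,[(w,c)],[.464,-.14,.036,.5788]),fit(1,[(w,c)],[.464,-.14,.036,.5788],.036))
E
python3 plan.py .464 .133 .21 -3.384 -1
```

```text
(array([ 0.4617, -0.2998,  0.0155, -0.2622]), 'rms 0.06') (array([ 0.462 , -0.2999,  0.014 , -0.2622]), 'rms 0.12')
(array([ 0.4622, -0.1392,  0.0373,  0.5809]), 'rms 0.14') (array([ 0.4625, -0.1387,  0.036 ,  0.5809]), 'rms 0.18')
t 1.12 pos [ 0.4673 -0.2933  0.2085] rpy [ 3.1377 -0.0079  2.8727] d(mm) [ -3.3 426.3   1.5] w [ 0.004  -0.0078 -0.0265] n 11 width 1.000 F [-0.6  0.1 -0.1] j [-0.27  0.28 -0.19 -0.   -1.12 -1.57]
[-1,1.06,3.73,0.01,0,-0.001,-0.002, -1,1.05,3.73,0.01,0,-0.001,-0.002, -1,1.04,3.73,0.01,0,-0.001,-0.002, -1,1.03,3.74,0,0,-0.001,-0.002, -1,1.02,3.74,0,0,-0.001,-0.002, -1,1.01,3.74,0,0,-0.001,-0.002, -1,1,3.74,0,0,-0.001,-0.002, -1,1,3.75,0,0,-0.001,-0.002]
[-1,0.99,3.75,-0.01,0,-0.001,-0.002, -1,0.98,3.75,-0.01,0,-0.001,-0.002, -1,0.97,3.75,-0.01,0,-0.001,-0.002]
```

Request:
send_rows(rows=[-1,1.0,3.8,0,0,0,0,-1,1.0,3.8,0,0,0,0,-1,1.0,3.8,0,0,0,0,-1,1.0,3.8,0,0,0,0,-1,1.0,3.8,0,0,0,0,-1,1.0,3.8,0,0,0,0,-1,1.0,3.8,0,0,0,0,-1,1.0,3.7,0,0,0,0])

```text
t: 1.78
tool_pos: [0.4686, 0.0211, 0.2077]
eef_rot: [3.14, -0.012, 2.857]
force: [1.9, -0.4, -0.7]
gripper_width: 0.999
```

```bash
python3 plan.py .464 .133 .20 -3.384 -1
```

```text
t 1.78 pos [0.4686 0.0211 0.2077] rpy [ 3.1404 -0.0118  2.8569] d(mm) [ -4.6 111.9  -7.7] w [ 0.0014 -0.0118 -0.0423] n 3 width 0.999 F [ 1.9 -0.4 -0.7] j [ 0.39  0.14 -0.37 -0.01 -1.07 -2.24]
[-1,1.19,3.54,0.28,0,-0.004,-0.014, -1,1.14,3.55,0.27,0,-0.004,-0.014, -1,1.1,3.57,0.26,0,-0.004,-0.014]
```

Request:
send_rows(rows=[-1,1.2,3.5,0.2,0,-0.004,-0.014,-1,1.1,3.5,0.2,0,-0.004,-0.014,-1,1.1,3.5,0.2,0,-0.004,-0.014,-1,0,0,0,0,0,0,-1,0,0,0,0,0,0])

```text
t: 2.2
tool_pos: [0.4627, 0.1392, 0.2022]
eef_rot: [3.139, 0.002, 2.907]
force: [0.3, -0.7, 0.7]
gripper_width: 1.001
```

```bash
python3 wsnap.py w2; python3 crop.py w2 140 60 260 180 3 w2c
```

```text
2.2 [0.4626625  0.13916539 0.20220446] [3.13918284e+00 2.03111971e-03 2.90716564e+00] [ 0.044  0.013  0.007 -0.005  0.015 -0.01 ]
```

View pics/w2c.png

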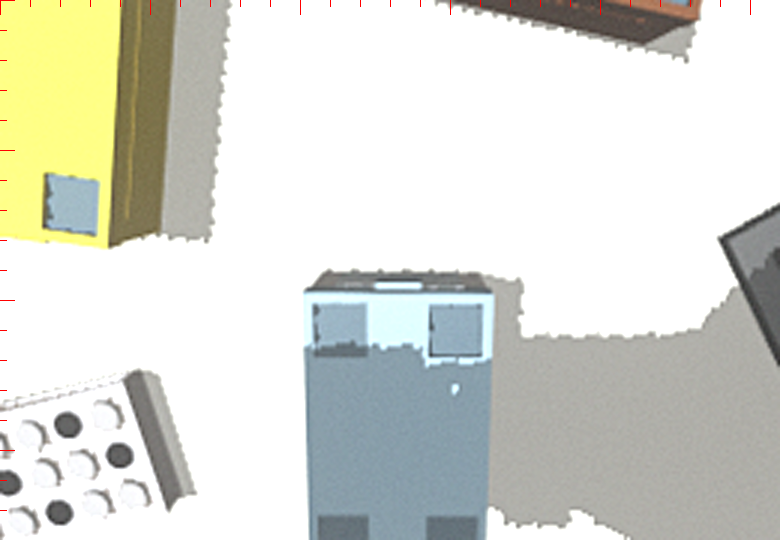

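View pics/w2.png

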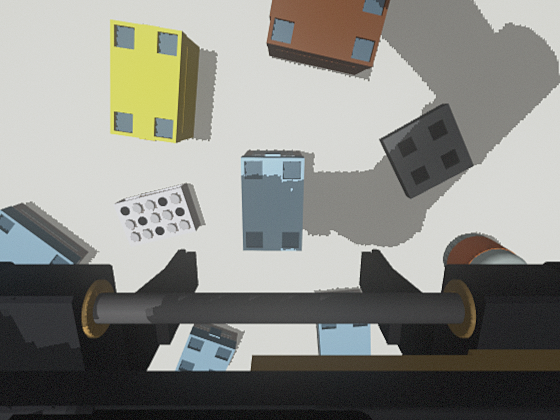

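```bash
python3 crop.py w2 230 100 260 160 3 w2d
```

```text
(no output)
```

View pics/w2d.png

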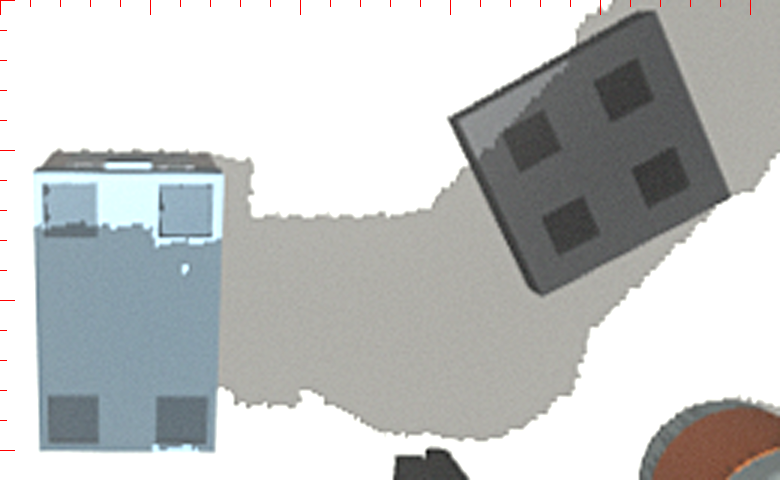

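```bash
python3 - <<'E'
from wfit import *
w=wcam('w2'); q=tr((230,100),3,[(71,210),(186,210),(73,419),(182,418)]); c=tr((230,100),3,[(624,90),(533,141),(661,178),(571,225)])
print(fit(1,[(w,q)],[.464,.133,.07,-.24]),fit(1,[(w,q)],[.464,.133,.07,-.24],.07))
print(fit(0,[(w,c)],[.461,.3,.014,.285]),fit(0,[(w,c)],[.461,.3,.014,.285],.014))
E
python3 plan.py .463 .133 .13 -3.384 -1
```

```text
(array([ 0.4629,  0.1343,  0.0701, -0.2415]), 'rms 0.19') (array([ 0.4629,  0.1343,  0.07  , -0.2415]), 'rms 0.19')
(array([0.4604, 0.3023, 0.0129, 0.2853]), 'rms 0.12') (array([0.4601, 0.3019, 0.014 , 0.2853]), 'rms 0.13')
t 2.25 pos [0.4629 0.1388 0.2022] rpy [3.1388e+00 2.2000e-03 2.9060e+00] d(mm) [  0.1  -5.8 -72.2] w [0.0028 0.0022 0.0068] n 2 width 1.002 F [-0.1 -0.4 -0. ] j [ 0.63  0.16 -0.36 -0.   -1.05 -2.43]
[-1,-0.07,-0.29,3.61,0.001,0.001,0.003, -1,-0.07,-0.29,3.61,0.001,0.001,0.003]
```

Request:
send_rows(rows=[-1,0,-0.3,3.6,0.001,0.001,0.003,-1,0,-0.2,3.6,0.001,0.001,0.003,-1,0,0,3.6,0,0,0,-1,0,0,3.6,0,0,0,-1,0,0,1.5,0,0,0,-1,0,0,0,0,0,0])

```text
t: 2.75
tool_pos: [0.4671, 0.1271, 0.0419]
eef_rot: [3.134, 0.009, 2.889]
force: [0.4, 0.4, 0.3]
gripper_width: 1.002
```

```bash
python3 plan.py .463 .1343 .026 -3.383 -1
```

```text
t 2.75 pos [0.4671 0.1271 0.0419] rpy [3.1336 0.0091 2.8889] d(mm) [ -4.1   7.2 -15.9] w [ 0.008   0.0092 -0.0113] n 1 width 1.002 F [0.4 0.4 0.3] j [ 0.6   0.37 -0.57  0.   -0.62 -2.43]
[-1,0.59,0.58,1.59,0.008,0.009,-0.011]
```

Request:
send_rows(rows=[-1,0.4,0.4,0.8,0.004,0.005,-0.006,-1,0.2,0.2,0.8,0.004,0.005,-0.005,-1,0,0,0,0,0,0])

```text
t: 3.0
tool_pos: [0.4639, 0.1322, 0.0259]
eef_rot: [-3.141, -0.001, 2.896]
force: [0.4, 0.2, -0.5]
gripper_width: 1.0
```

```bash
python3 plan.py .463 .1343 .026 -3.383 -1
```

```text
t 3.00 pos [0.4639 0.1322 0.0259] rpy [-3.1413e+00 -7.0000e-04  2.8959e+00] d(mm) [-0.9  2.1  0.1] w [-0.0003 -0.0007 -0.0043] n 1 width 1.000 F [ 0.4  0.2 -0.5] j [ 0.62  0.4  -0.58 -0.   -0.6  -2.43]
[-1,0.14,0.18,-0.01,0,-0.001,-0.004]
```

Request:
send_rows(rows=[-1,0.1,0.2,0,0,0,-0.004,-1,0,0,0,0,0,0,1,0,0,0,0,0,0,1,0,0,0,0,0,0,1,0,0,0,0,0,0,1,0,0,0,0,0,0])

```text
t: 3.5
tool_pos: [0.4663, 0.1368, 0.0301]
eef_rot: [3.135, 0.006, 2.902]
force: [-0.5, -0.2, -0.4]
gripper_width: 0.784
```

```bash
python3 plan.py .463 .1343 .026 -3.383 1
```

```text
t 3.50 pos [0.4663 0.1368 0.0301] rpy [3.1349 0.006  2.9019] d(mm) [-3.3 -2.5 -4.1] w [0.0067 0.006  0.0017] n 1 width 0.784 F [-0.5 -0.2 -0.4] j [ 0.62  0.39 -0.57  0.   -0.6  -2.43]
[1,0.27,-0.33,0.41,0.007,0.006,0.002]
```

Request:
send_rows(rows=[1,0.2,-0.3,0.4,0.006,0.006,0,1,0,0,0,0,0,0,1,0,0,0,0,0,0])

```text
t: 3.75
tool_pos: [0.4635, 0.1343, 0.0261]
eef_rot: [3.141, -0.0, 2.902]
force: [2.2, 1.1, 1.6]
gripper_width: 0.641
```

```bash
python3 plan.py .463 .1343 .026 -3.383 1
```

```text
t 3.75 pos [0.4635 0.1343 0.0261] rpy [ 3.1407 -0.      2.902 ] d(mm) [-0.5 -0.  -0.1] w [ 0.0009 -0.      0.0018] n 1 width 0.641 F [2.2 1.1 1.6] j [ 0.62  0.4  -0.58 -0.   -0.6  -2.43]
[1,0.05,-0.01,0.01,0.001,0,0.002]
```

Request:
send_rows(rows=[1,0,0,0,0,0,0,1,0,0,-1.0,0,0,0,1,0,0,-2.5,0,0,0,1,0,0,-3.0,0,0,0,1,0,0,-3.0,0,0,0])

```text
t: 4.17
tool_pos: [0.4576, 0.1307, 0.116]
eef_rot: [-3.127, -0.017, 2.899]
force: [-0.2, 0.4, -2.7]
gripper_width: 0.64
```

```bash
python3 plan.py .462 -.30 .125 -3.404 1
```

```text
t 4.17 pos [0.4576 0.1307 0.116 ] rpy [-3.1267 -0.0165  2.8993] d(mm) [   4.4 -430.7    9. ] w [-0.0151 -0.0164  0.0202] n 12 width 0.640 F [-0.2  0.4 -2.7] j [ 0.62  0.26 -0.48 -0.   -0.85 -2.43]
[1,-0.9,-3.48,-0.04,-0.001,-0.001,0.002, 1,-0.9,-3.47,-0.04,-0.001,-0.001,0.002, 1,-0.91,-3.47,-0.04,-0.001,-0.001,0.002, 1,-0.91,-3.47,-0.05,-0.001,-0.001,0.002, 1,-0.92,-3.47,-0.05,-0.001,-0.001,0.002, 1,-0.92,-3.47,-0.05,-0.001,-0.001,0.002, 1,-0.93,-3.47,-0.06,-0.001,-0.001,0.002, 1,-0.94,-3.47,-0.06,-0.001,-0.001,0.002]
[1,-0.94,-3.46,-0.06,-0.001,-0.001,0.002, 1,-0.95,-3.46,-0.07,-0.001,-0.001,0.002, 1,-0.95,-3.46,-0.07,-0.001,-0.001,0.002, 1,-0.96,-3.46,-0.07,-0.001,-0.001,0.002]
```

Request:
send_rows(rows=[1,-0.9,-3.5,-0.1,-0.004,-0.005,0.002,1,-0.9,-3.5,-0.1,-0.004,-0.005,0.002,1,-0.9,-3.5,-0.1,-0.002,-0.002,0.002,1,-0.9,-3.5,-0.1,0,0,0.002,1,-0.9,-3.5,0,0,0,0.002,1,-0.9,-3.5,0,0,0,0.002,1,-0.9,-3.5,0,0,0,0.002,1,-0.9,-3.5,0,0,0,0.002])

```text
t: 4.83
tool_pos: [0.4633, -0.161, 0.126]
eef_rot: [3.134, 0.008, 2.898]
force: [0.3, 0.9, -1.1]
gripper_width: 0.641
```

```bash
python3 plan.py .462 -.30 .115 -3.404 1
```

```text
t 4.83 pos [ 0.4633 -0.161   0.126 ] rpy [3.1337 0.0076 2.8984] d(mm) [  -1.3 -139.   -11. ] w [0.008  0.0075 0.0193] n 4 width 0.641 F [ 0.3  0.9 -1.1] j [-0.01  0.25 -0.45 -0.01 -0.85 -1.8 ]
[1,-0.8,-3.38,0.26,0.002,0.002,0.005, 1,-0.82,-3.38,0.26,0.002,0.002,0.005, 1,-0.84,-3.37,0.27,0.002,0.002,0.005, 1,-0.85,-3.37,0.27,0.002,0.002,0.005]
```

Request:
send_rows(rows=[1,-0.8,-3.4,0.2,0.002,0.002,0.005,1,-0.8,-3.4,0.2,0.002,0.002,0.005,1,-0.8,-3.4,0.2,0.002,0.002,0.005,1,-0.8,-3.0,0.2,0.002,0.002,0.005,1,0,0,0,0,0,0])

```text
t: 5.25
tool_pos: [0.4576, -0.3082, 0.1144]
eef_rot: [3.142, -0.005, 2.87]
force: [0.9, -0.4, -0.5]
gripper_width: 0.644
```

```bash
python3 plan.py .462 -.30 .06 -3.404 1;  python3 wsnap.py w3; python3 crop.py w3 180 60 200 200 3 w3c
```

```text
t 5.25 pos [ 0.4576 -0.3082  0.1144] rpy [ 3.1416 -0.0054  2.8704] d(mm) [  4.4   8.2 -54.4] w [ 0.     -0.0054 -0.0088] n 2 width 0.644 F [ 0.9 -0.4 -0.5] j [-0.3   0.37 -0.32  0.   -0.89 -1.54]
[1,-0.12,0.46,2.72,0,-0.003,-0.004, 1,-0.11,0.46,2.72,0,-0.003,-0.004]
5.25 [ 0.45757436 -0.30823625  0.11435201] [ 3.14157913 -0.00536403  2.87041719] [ 0.013 -0.009 -0.039 -0.039 -0.014 -0.021]
```

View pics/w3c.png

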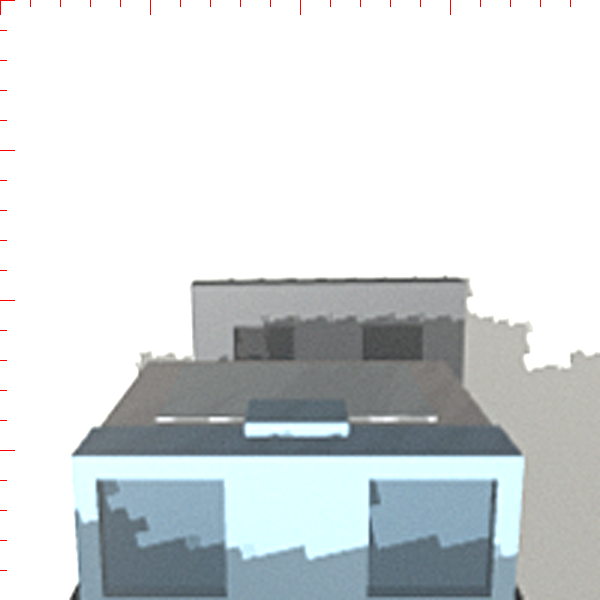

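```bash
cat >> wfit.py <<'E'
def backproj(C,q,z):
    K,Rm,p=C; q=np.atleast_2d(q); d=np.c_[(q-K[:2,2])/K[0,0],np.ones(len(q))]@Rm.T
    return p+d*((z-p[2])/d[:,2])[:,None]
def pair(n,q,z,off,yaw):
    # centre from the two near (robot side, tool +x) recess centres
    P=backproj(wcam(n),q,z); e=P[1]-P[0]; m=P.mean(0)
    u=np.array([np.cos(yaw),np.sin(yaw)]); return m[:2]-u*off, np.arctan2(e[1],e[0]), np.linalg.norm(e)
E
python3 - <<'E'
from wfit import *
v=np.load('pics/w3.npy')
q=tr((180,60),3,[(161,538),(432,538)]); print(v.round(4)); print('box',pair('w3',q,v[2]+.044,.033,v[5]))
# near base recess pair: near edge corners partially hid; back/base far edge
q=tr((180,60),3,[(193,283),(464,281)]); print('base edge',pair('w3',q,.014,.052,2.879))
E
```

```text
[ 0.4576 -0.3082  0.1144  3.1416 -0.0054  2.8704]
box (array([ 0.45766895, -0.30764352]), np.float64(1.2997420197527714), np.float64(0.034443337972348165))
base edge (array([ 0.46201826, -0.29970991]), np.float64(1.3069059458471732), np.float64(0.07067270197939103))
```

Request:
send_rows(rows=[1,-0.1,0.5,1.8,0,-0.003,-0.004,1,-0.1,0.4,1.8,0,-0.002,-0.004,1,0,0,1.4,0,0,0,1,0,0,0,0,0,0])

```text
t: 5.63
tool_pos: [0.4597, -0.297, 0.0616]
eef_rot: [3.139, -0.003, 2.875]
force: [0.2, -0.2, -2.3]
gripper_width: 0.636
```

```bash
python3 plan.py .462 -.30 .052 -3.404 1
```

```text
t 5.63 pos [ 0.4597 -0.297   0.0616] rpy [ 3.139  -0.0033  2.8755] d(mm) [ 2.3 -3.  -9.6] w [ 0.0026 -0.0033 -0.0037] n 1 width 0.636 F [ 0.2 -0.2 -2.3] j [-0.28  0.43 -0.38 -0.   -0.76 -1.56]
[1,-0.31,-0.23,0.96,0.003,-0.003,-0.004]
```

Request:
send_rows(rows=[1,-0.3,-0.2,0.9,0.003,-0.003,-0.004,1,0,0,0,0,0,0])

```text
t: 5.8
tool_pos: [0.4619, -0.2984, 0.0519]
eef_rot: [-3.141, -0.002, 2.882]
force: [-0.4, 0.1, -1.5]
gripper_width: 0.637
```

```bash
python3 plan.py .462 -.30 .043 -3.404 1
```

```text
t 5.80 pos [ 0.4619 -0.2984  0.0519] rpy [-3.1411e+00 -1.7000e-03  2.8817e+00] d(mm) [ 0.1 -1.6 -8.9] w [-0.0005 -0.0017  0.0025] n 1 width 0.637 F [-0.4  0.1 -1.5] j [-0.28  0.44 -0.39  0.   -0.74 -1.55]
[1,-0.05,-0.15,0.89,-0.001,-0.002,0.002]
```

Request:
send_rows(rows=[1,0,-0.2,0.8,0,-0.002,0,1,0,0,0.3,0,0,0])

```text
t: 5.97
tool_pos: [0.4627, -0.3003, 0.0416]
eef_rot: [-3.141, 0.003, 2.883]
force: [-0.2, 1.0, -1.6]
gripper_width: 0.641
```

```bash
python3 plan.py .462 -.30 .036 -3.404 1
```

```text
t 5.97 pos [ 0.4627 -0.3003  0.0416] rpy [-3.1407  0.0034  2.8833] d(mm) [-0.7  0.3 -5.6] w [-0.0009  0.0034  0.0041] n 1 width 0.641 F [-0.2  1.  -1.6] j [-0.28  0.46 -0.4   0.   -0.71 -1.55]
[1,0.07,0.01,0.56,-0.001,0.003,0.004]
```

Request:
send_rows(rows=[1,0.1,0,0.4,0,0.003,0.003,1,0,0,0.2,0,0,0])

```text
t: 6.13
tool_pos: [0.4619, -0.3001, 0.036]
eef_rot: [-3.14, 0.001, 2.88]
force: [-3.6, 4.8, 11.7]
gripper_width: 0.643
```

```bash
python3 plan.py .462 -.30 .036 -3.404 1
```

```text
t 6.13 pos [ 0.4619 -0.3001  0.036 ] rpy [-3.1405e+00  7.0000e-04  2.8803e+00] d(mm) [0.1 0.1 0. ] w [-0.0011  0.0007  0.0011] n 1 width 0.643 F [-3.6  4.8 11.7] j [-0.28  0.47 -0.4   0.   -0.7  -1.55]
[1,0,0.02,0,-0.001,0.001,0.001]
```

Request:
send_rows(rows=[-1,0,0,0,0,0,0,-1,0,0,0,0,0,0,-1,0,0,-0.5,0,0,0,-1,0,0,-2.0,0,0,0])

```text
t: 6.47
tool_pos: [0.4607, -0.2998, 0.0597]
eef_rot: [-3.141, -0.003, 2.88]
force: [0.4, -1.1, 0.6]
gripper_width: 0.86
```

```bash
python3 plan.py .462 -.30 .20 -3.404 -1
```

```text
t 6.47 pos [ 0.4607 -0.2998  0.0597] rpy [-3.1407 -0.0034  2.8799] d(mm) [  1.3  -0.2 140.3] w [-0.0009 -0.0034  0.0007] n 4 width 0.860 F [ 0.4 -1.1  0.6] j [-0.28  0.43 -0.38  0.   -0.76 -1.55]
[-1,-0.02,0,-3.51,0,-0.001,0, -1,-0.02,0,-3.51,0,-0.001,0, -1,-0.03,0,-3.51,0,-0.001,0, -1,-0.03,0,-3.51,0,-0.001,0]
```

Request:
send_rows(rows=[-1,0,0,-3.5,0,0,0,-1,0,0,-3.5,0,0,0,-1,0,0,-3.5,0,0,0,-1,0,0,-3.5,0,0,0])

```text
t: 6.8
tool_pos: [0.4585, -0.2991, 0.2028]
eef_rot: [-3.141, -0.013, 2.879]
force: [0.1, -0.6, -0.1]
gripper_width: 0.99
```

```bash
python3 wsnap.py w4; python3 crop.py w4 200 100 180 160 4 w4c
```

```text
6.8 [ 0.45851678 -0.29914275  0.20276863] [-3.14114758 -0.01254736  2.87924164] [-0.000e+00 -3.990e-01  6.430e-01  2.000e-03 -1.034e+00 -1.000e-03]
```

View pics/w4c.png

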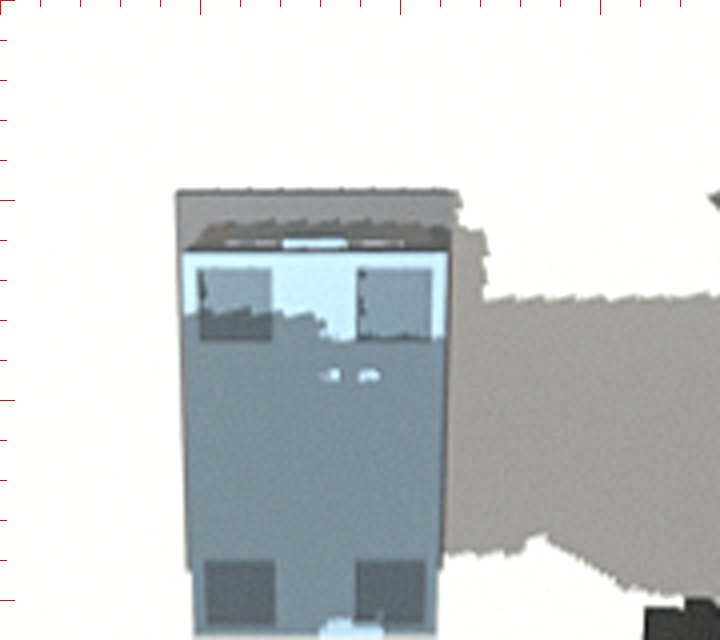

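```bash
python3 - <<'E'
from wfit import *
w=wcam('w4'); q=tr((200,100),4,[(236,304),(395,304),(240,594),(391,594)])
print(fit(1,[(w,q)],[.464,-.3,.08,-.26]),fit(1,[(w,q)],[.464,-.3,.08,-.26],.08))
E
python3 plan.py .643 .173 .19 -3.28 -1
```

```text
(array([ 0.4611, -0.2992,  0.0849, -0.2622]), 'rms 0.07') (array([ 0.4624, -0.2996,  0.08  , -0.2622]), 'rms 0.50')
t 6.85 pos [ 0.4626 -0.3016  0.2115] rpy [-3.1369e+00  2.8000e-03  2.8812e+00] d(mm) [180.4 474.6 -21.5] w [-0.0049  0.0025 -0.122 ] n 14 width 0.996 F [ 1.6 -2.   5.4] j [-0.28  0.27 -0.19  0.01 -1.11 -1.55]
[-1,-0.37,3.61,0.14,0,0,-0.009, -1,-0.4,3.6,0.14,0,0,-0.009, -1,-0.43,3.6,0.14,0,0,-0.009, -1,-0.47,3.6,0.14,0,0,-0.009, -1,-0.5,3.59,0.14,0,0,-0.009, -1,-0.53,3.59,0.14,0,0,-0.009, -1,-0.56,3.58,0.14,0,0,-0.009, -1,-0.59,3.58,0.15,0,0,-0.009]
[-1,-0.62,3.57,0.15,0,0,-0.009, -1,-0.65,3.57,0.15,0,0,-0.009, -1,-0.68,3.56,0.15,0,0,-0.009, -1,-0.72,3.56,0.15,0,0,-0.009, -1,-0.75,3.55,0.15,0,0,-0.009, -1,-0.78,3.54,0.15,0,0,-0.009]
```

Request:
send_rows(rows=[-1,-0.4,3.6,0.1,0,0,-0.01,-1,-0.4,3.6,0.1,0,0,-0.01,-1,-0.4,3.6,0.1,0,0,-0.01,-1,-0.5,3.6,0.1,0,0,-0.01,-1,-0.5,3.6,0.1,0,0,-0.01,-1,-0.5,3.6,0.1,0,0,-0.01,-1,-0.6,3.6,0.1,0,0,-0.01,-1,-0.6,3.6,0.1,0,0,-0.01])

```text
t: 7.52
tool_pos: [0.5725, -0.0267, 0.2166]
eef_rot: [-3.137, 0.032, 2.951]
force: [0.8, -0.8, -0.2]
gripper_width: 1.002
```

```bash
python3 plan.py .643 .173 .19 -3.28 -1
```

```text
t 7.52 pos [ 0.5725 -0.0267  0.2166] rpy [-3.1371  0.0321  2.9515] d(mm) [ 70.5 199.7 -26.6] w [-0.0053  0.032  -0.0518] n 6 width 1.002 F [ 0.8 -0.8 -0.2] j [ 0.25  0.29 -0.16  0.02 -1.1  -2.02]
[-1,-0.51,3.49,0.44,-0.001,0.005,-0.009, -1,-0.54,3.49,0.44,-0.001,0.005,-0.009, -1,-0.58,3.48,0.44,-0.001,0.005,-0.009, -1,-0.61,3.48,0.44,-0.001,0.005,-0.009, -1,-0.64,3.47,0.44,-0.001,0.005,-0.009, -1,-0.67,3.47,0.44,-0.001,0.005,-0.009]
```

Request:
send_rows(rows=[-1,-0.5,3.5,0.4,0,0.008,-0.009,-1,-0.5,3.5,0.4,0,0.008,-0.009,-1,-0.6,3.5,0.4,0,0.006,-0.009,-1,-0.6,3.5,0.4,0,0.004,-0.009,-1,-0.6,3.5,0.4,0,0.004,-0.009,-1,-0.6,3.0,0.4,0,0,-0.009,-1,0,0,0,0,0,0])

```text
t: 8.1
tool_pos: [0.6451, 0.1867, 0.1955]
eef_rot: [3.141, 0.012, 3.015]
force: [0.5, -1.1, -0.1]
gripper_width: 0.996
```

```bash
python3 plan.py .643 .173 .19 -3.28 -1; python3 wsnap.py w5; python3 crop.py w5 180 100 200 150 4 w5c
```

```text
t 8.10 pos [0.6451 0.1867 0.1955] rpy [3.1414 0.0117 3.0153] d(mm) [ -2.1 -13.7  -5.5] w [0.0002 0.0117 0.0121] n 1 width 0.996 F [ 0.5 -1.1 -0.1] j [ 0.53  0.48  0.08  0.01 -1.17 -2.23]
[-1,0.05,-1.38,0.55,0,0.012,0.012]
8.1 [0.64513086 0.18666611 0.19551429] [3.14142566 0.01170369 3.01527371] [-0.017 -0.028 -0.027  0.001 -0.03   0.011]
```

View pics/w5c.png

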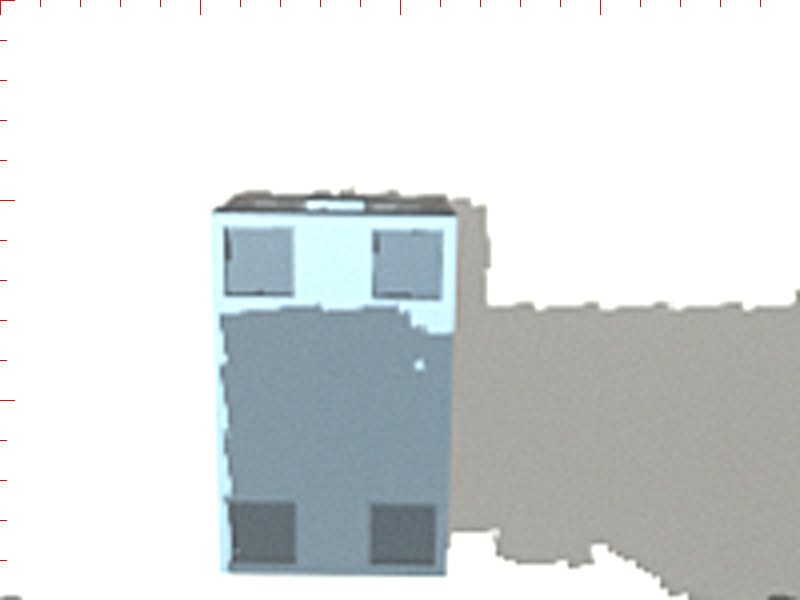

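View pics/w5.png

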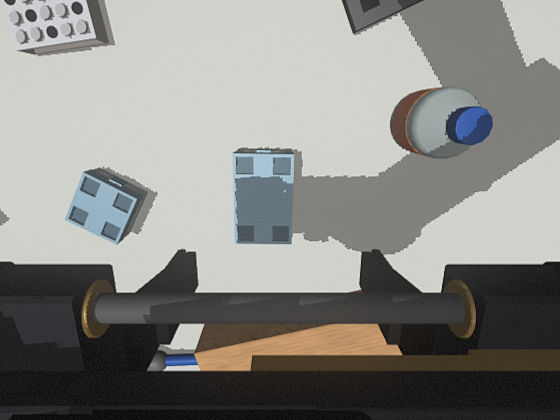

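```bash
python3 - <<'E'
from wfit import *
w=wcam('w5'); q=tr((180,100),4,[(259,262),(408,265),(262,532),(403,534)])
print(fit(1,[(w,q)],[.644,.172,.05,-.14]),fit(1,[(w,q)],[.644,.172,.05,-.14],.052))
print('bottle',backproj(w,[470,125],.105),backproj(cam('top'),[97,163],.105))
E
```

```text
(array([ 0.644 ,  0.1726,  0.0523, -0.1438]), 'rms 0.12') (array([ 0.6441,  0.1726,  0.052 , -0.1438]), 'rms 0.12')
bottle [[0.5931221  0.33527565 0.105     ]] [[0.59121676 0.33553833 0.105     ]]
```

```bash
python3 plan.py .644 .1726 .10 2.998 -1
```

```text
t 8.15 pos [0.6444 0.1848 0.196 ] rpy [-3.141   0.0111  3.0143] d(mm) [ -0.4 -12.2 -96. ] w [-0.0005  0.0111  0.0163] n 3 width 1.002 F [ 0.5 -0.   0.3] j [ 0.52  0.47  0.08  0.01 -1.17 -2.22]
[-1,0,-0.4,3.2,0,0.004,0.005, -1,-0.02,-0.4,3.2,0,0.004,0.005, -1,-0.03,-0.4,3.2,0,0.004,0.005]
```

Request:
send_rows(rows=[-1,0,-0.4,3.2,0,0.004,0.005,-1,0,-0.4,3.2,0,0.004,0.005,-1,0,-0.4,3.2,0,0.004,0.005,-1,0,0,3.0,0,0,0,-1,0,0,3.0,0,0,0,-1,0,0,0,0,0,0])

```text
t: 8.65
tool_pos: [0.6471, 0.1704, 0.0423]
eef_rot: [3.135, 0.011, 2.997]
force: [-0.9, -1.3, -1.5]
gripper_width: 0.998
```

```bash
python3 plan.py .644 .1726 .013 2.998 -1
```

```text
t 8.65 pos [0.6471 0.1704 0.0423] rpy [3.135  0.0113 2.9971] d(mm) [ -3.1   2.2 -29.3] w [ 0.0065  0.0113 -0.0008] n 1 width 0.998 F [-0.9 -1.3 -1.5] j [ 0.5   0.61 -0.09  0.   -0.85 -2.22]
[-1,0.37,0.16,2.93,0.007,0.011,-0.001]
```

Request:
send_rows(rows=[-1,0.2,0.1,1.4,0.003,0.006,0,-1,0.2,0.1,1.2,0.003,0.005,0,-1,0,0,0.2,0,0,0,-1,0,0,0,0,0,0])

```text
t: 8.98
tool_pos: [0.6458, 0.1719, 0.0169]
eef_rot: [3.139, 0.005, 2.996]
force: [0.0, -0.3, 0.3]
gripper_width: 1.0
```

```bash
python3 plan.py .644 .1726 .013 2.998 -1
```

```text
t 8.98 pos [0.6458 0.1719 0.0169] rpy [3.1394 0.0049 2.996 ] d(mm) [-1.8  0.7 -3.9] w [ 0.0022  0.0049 -0.002 ] n 1 width 1.000 F [ 0.  -0.3  0.3] j [ 0.5   0.65 -0.11  0.   -0.81 -2.22]
[-1,0.19,0.05,0.39,0.002,0.005,-0.002]
```

Request:
send_rows(rows=[-1,0.2,0,0.4,0.002,0.005,0,1,0,0,0,0,0,0,1,0,0,0,0,0,0,1,0,0,0,0,0,0,1,0,0,0,0,0,0])

```text
t: 9.4
tool_pos: [0.6466, 0.1738, 0.0176]
eef_rot: [3.137, 0.007, 2.997]
force: [-0.4, 0.2, -0.0]
gripper_width: 0.785
```

```bash
python3 plan.py .644 .1726 .013 2.998 1
```

```text
t 9.40 pos [0.6466 0.1738 0.0176] rpy [3.1369 0.007  2.9973] d(mm) [-2.6 -1.2 -4.6] w [ 0.0047  0.007  -0.0007] n 1 width 0.785 F [-0.4  0.2 -0. ] j [ 0.5   0.64 -0.11  0.   -0.81 -2.22]
[1,0.24,-0.16,0.46,0.005,0.007,-0.001]
```

Request:
send_rows(rows=[1,0.2,-0.1,0.4,0.005,0.006,0,1,0,0,0.1,0,0.001,0,1,0,0,0.1,0,0.001,0])

```text
t: 9.65
tool_pos: [0.6448, 0.1732, 0.0134]
eef_rot: [-3.141, 0.0, 2.998]
force: [-2.6, 0.4, 10.4]
gripper_width: 0.641
```

```bash
python3 plan.py .644 .1726 .013 2.998 1
```

```text
t 9.65 pos [0.6448 0.1732 0.0134] rpy [-3.1413  0.      2.998 ] d(mm) [-0.8 -0.6 -0.4] w [-0.0003  0.      0.    ] n 1 width 0.641 F [-2.6  0.4 10.4] j [ 0.5   0.65 -0.11  0.   -0.81 -2.22]
[1,0.07,-0.08,0.04,0,0,0]
```

Request:
send_rows(rows=[1,0,0,-1.0,0,0,0,1,0,0,-2.5,0,0,0,1,0,0,-3.5,0,0,0,1,0,0,-3.5,0,0,0])

```text
t: 9.98
tool_pos: [0.6377, 0.1705, 0.1098]
eef_rot: [-3.129, -0.023, 2.995]
force: [0.3, 0.3, -3.1]
gripper_width: 0.635
```

```bash
python3 plan.py .463 -.30 .13 -3.404 1
```

```text
t 9.98 pos [0.6377 0.1705 0.1098] rpy [-3.1288 -0.0229  2.995 ] d(mm) [-174.7 -470.5   20.2] w [-0.0141 -0.0221  0.116 ] n 13 width 0.635 F [ 0.3  0.3 -3.1] j [ 0.5   0.55 -0.02 -0.   -1.03 -2.22]
[1,0.8,-3.78,-0.09,-0.001,-0.002,0.009, 1,0.77,-3.79,-0.09,-0.001,-0.002,0.009, 1,0.74,-3.79,-0.1,-0.001,-0.002,0.009, 1,0.7,-3.8,-0.11,-0.001,-0.002,0.009, 1,0.67,-3.8,-0.11,-0.001,-0.002,0.009, 1,0.63,-3.81,-0.12,-0.001,-0.002,0.009, 1,0.6,-3.82,-0.12,-0.001,-0.002,0.009, 1,0.57,-3.82,-0.13,-0.001,-0.002,0.009]
[1,0.53,-3.83,-0.13,-0.001,-0.002,0.009, 1,0.5,-3.83,-0.14,-0.001,-0.002,0.009, 1,0.46,-3.83,-0.14,-0.001,-0.002,0.009, 1,0.43,-3.84,-0.15,-0.001,-0.002,0.009, 1,0.39,-3.84,-0.15,-0.001,-0.002,0.009]
```

Request:
send_rows(rows=[1,0.8,-3.8,-0.2,-0.004,-0.007,0.009,1,0.8,-3.8,-0.2,-0.004,-0.007,0.009,1,0.7,-3.8,-0.2,-0.002,-0.003,0.009,1,0.7,-3.8,-0.2,0,0,0.009,1,0.7,-3.8,-0.2,0,0,0.009,1,0.6,-3.8,-0.2,0,0,0.009,1,0.6,-3.8,-0.1,0,0,0.009,1,0.6,-3.8,-0.1,0,0,0.009])

```text
t: 10.65
tool_pos: [0.533, -0.1203, 0.1331]
eef_rot: [3.131, 0.014, 2.934]
force: [0.8, -0.2, -1.7]
gripper_width: 0.641
```

```bash
python3 plan.py .463 -.30 .13 -3.404 1
```

```text
t 10.65 pos [ 0.533  -0.1203  0.1331] rpy [3.1309 0.0136 2.9338] d(mm) [ -70.  -179.7   -3.1] w [0.0111 0.0133 0.0547] n 5 width 0.641 F [ 0.8 -0.2 -1.7] j [ 0.07  0.33 -0.32 -0.01 -0.91 -1.84]
[1,0.63,-3.81,0.01,0.002,0.003,0.011, 1,0.59,-3.81,0.02,0.002,0.003,0.011, 1,0.55,-3.82,0.03,0.002,0.003,0.011, 1,0.5,-3.83,0.04,0.002,0.003,0.011, 1,0.46,-3.83,0.05,0.002,0.003,0.011]
```

Request:
send_rows(rows=[1,0.6,-3.8,0,0.003,0.004,0.01,1,0.6,-3.8,0,0.003,0.004,0.01,1,0.6,-3.8,0,0.002,0.003,0.01,1,0.5,-3.8,0,0.002,0.002,0.01,1,0.4,-3.0,0,0,0,0.01,1,0,0,0,0,0,0,1,0,0,0,0,0,0])

```text
t: 11.23
tool_pos: [0.4547, -0.3043, 0.1324]
eef_rot: [3.139, -0.003, 2.871]
force: [0.4, 0.7, -2.5]
gripper_width: 0.641
```

```bash
python3 plan.py .463 -.30 .12 -3.404 1; python3 wsnap.py w6; python3 crop.py w6 180 60 200 200 3 w6c
```

```text
t 11.23 pos [ 0.4547 -0.3043  0.1324] rpy [ 3.1394e+00 -3.1000e-03  2.8711e+00] d(mm) [  8.3   4.3 -12.4] w [ 0.0022 -0.0031 -0.0081] n 1 width 0.641 F [ 0.4  0.7 -2.5] j [-0.29  0.34 -0.31 -0.   -0.93 -1.55]
[1,-0.69,0.63,1.24,0.002,-0.003,-0.008]
11.2333 [ 0.45474777 -0.30426534  0.13241104] [ 3.13936016e+00 -3.08541088e-03  2.87106580e+00] [-0.055  0.004 -0.002  0.004 -0.009  0.015]
```

View pics/w6c.png

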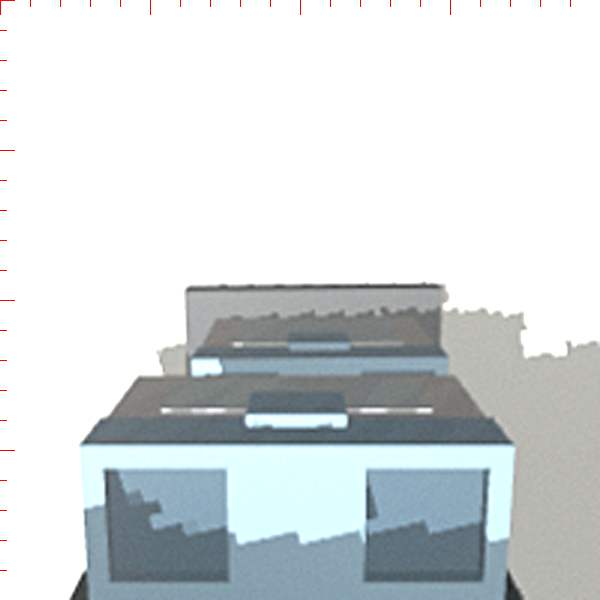

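```bash
python3 - <<'E'
from wfit import *
v=np.load('pics/w6.npy')
print('held',pair('w6',tr((180,60),3,[(167,525),(427,525)]),v[2]+.0386,.033,v[5]))
print('lower',pair('w6',tr((180,60),3,[(192,354),(448,353)]),.08,.044,2.879))
print('base',pair('w6',tr((180,60),3,[(187,289),(443,286)]),.014,.052,2.879))
E
```

```text
held (array([ 0.45491934, -0.30370609]), np.float64(1.2995710173031259), np.float64(0.03438576384602708))
lower (array([ 0.46068527, -0.29947751]), np.float64(1.3038288493428536), np.float64(0.055716032633229676))
base (array([ 0.46195694, -0.29956009]), np.float64(1.311613277725986), np.float64(0.07142371173818728))
```

Request:
send_rows(rows=[1,-0.4,0.3,1.0,0.001,-0.002,-0.004,1,-0.2,0.3,1.0,0.001,-0.001,-0.004,1,0,0,0.2,0,0,0,1,0,0,0,0,0,0])

```text
t: 11.62
tool_pos: [0.4642, -0.2964, 0.1085]
eef_rot: [3.141, 0.001, 2.884]
force: [0.3, 0.1, -2.3]
gripper_width: 0.643
```

```bash
python3 plan.py .462 -.30 .10 -3.404 1
```

```text
t 11.62 pos [ 0.4642 -0.2964  0.1085] rpy [3.1408e+00 6.0000e-04 2.8844e+00] d(mm) [-2.2 -3.6 -8.5] w [0.0008 0.0006 0.0053] n 1 width 0.643 F [ 0.3  0.1 -2.3] j [-0.27  0.37 -0.33 -0.   -0.87 -1.55]
[1,0.12,-0.41,0.85,0.001,0.001,0.005]
```

Request:
send_rows(rows=[1,0.1,-0.3,0.6,0,0,0.004,1,0,0,0.3,0,0,0])

```text
t: 11.78
tool_pos: [0.4637, -0.2976, 0.0991]
eef_rot: [3.141, 0.001, 2.884]
force: [-0.4, -1.2, -2.7]
gripper_width: 0.639
```

```bash
python3 plan.py .462 -.30 .094 -3.404 1
```

```text
t 11.78 pos [ 0.4637 -0.2976  0.0991] rpy [3.1408e+00 1.2000e-03 2.8836e+00] d(mm) [-1.7 -2.4 -5.1] w [0.0008 0.0012 0.0045] n 1 width 0.639 F [-0.4 -1.2 -2.7] j [-0.28  0.38 -0.34 -0.   -0.85 -1.55]
[1,0.1,-0.28,0.51,0.001,0.001,0.004]
```

Request:
send_rows(rows=[1,0.1,-0.3,0.3,0,0.001,0.004,1,0,0,0.1,0,0,0])

```text
t: 11.95
tool_pos: [0.462, -0.2998, 0.0943]
eef_rot: [3.141, -0.001, 2.88]
force: [-0.1, 0.6, -2.8]
gripper_width: 0.643
```

```bash
python3 plan.py .462 -.30 .0895 -3.404 1
```

```text
t 11.95 pos [ 0.462  -0.2998  0.0943] rpy [ 3.1407e+00 -6.0000e-04  2.8805e+00] d(mm) [ 0.  -0.2 -4.8] w [ 0.0009 -0.0006  0.0013] n 1 width 0.643 F [-0.1  0.6 -2.8] j [-0.28  0.39 -0.34 -0.   -0.84 -1.55]
[1,-0.01,-0.02,0.48,0.001,-0.001,0.001]
```

Request:
send_rows(rows=[1,0,0,0.4,0,0,0,1,0,0,0.2,0,0,0])

```text
t: 12.12
tool_pos: [0.4624, -0.3003, 0.089]
eef_rot: [3.141, 0.001, 2.881]
force: [-3.4, 3.2, 10.9]
gripper_width: 0.64
```

```bash
python3 plan.py .462 -.30 .0895 -3.404 1
```

```text
t 12.12 pos [ 0.4624 -0.3003  0.089 ] rpy [3.1415e+00 7.0000e-04 2.8808e+00] d(mm) [-0.4  0.3  0.5] w [0.0001 0.0007 0.0016] n 1 width 0.640 F [-3.4  3.2 10.9] j [-0.28  0.4  -0.35 -0.   -0.82 -1.55]
[1,0.05,0.02,-0.05,0,0.001,0.002]
```

Seated at the expected height with 11 N contact. Releasing.

Request:
send_rows(rows=[-1,0,0,0,0,0,0,-1,0,0,0,0,0,0,-1,0,0,-0.3,0,0,0,-1,0,0,-2.0,0,0,0,-1,0,0,-3.5,0,0,0,-1,0,0,-3.5,0,0,0,-1,0,0,-2.0,0,0,0])

```text
t: 12.7
tool_pos: [0.4603, -0.3004, 0.2029]
eef_rot: [-3.142, -0.008, 2.88]
force: [0.6, 0.1, 1.1]
gripper_width: 0.988
```

```bash
python3 plan.py .4625 -.139 .21 -2.5607 -1
```

```text
t 12.70 pos [ 0.4603 -0.3004  0.2029] rpy [-3.1415 -0.008   2.8799] d(mm) [  2.2 161.4   7.1] w [ 0.0033 -0.0075 -0.8426] n 8 width 0.988 F [0.6 0.1 1.1] j [-0.28  0.28 -0.2   0.   -1.1  -1.55]
[-1,0.5,1.96,-0.08,0,-0.001,-0.105, -1,0.29,2,-0.09,0,-0.001,-0.105, -1,0.08,2.02,-0.09,0,-0.001,-0.105, -1,-0.14,2.01,-0.09,0,-0.001,-0.105, -1,-0.35,1.99,-0.09,0,-0.001,-0.105, -1,-0.55,1.94,-0.09,0,-0.001,-0.105, -1,-0.76,1.87,-0.09,0,-0.001,-0.105, -1,-0.95,1.78,-0.09,0,-0.001,-0.105]
```

Request:
send_rows(rows=[-1,0.5,2.0,-0.1,0,0,-0.105,-1,0.3,2.0,-0.1,0,0,-0.105,-1,0.1,2.0,-0.1,0,0,-0.105,-1,-0.1,2.0,-0.1,0,0,-0.105,-1,-0.3,2.0,-0.1,0,0,-0.105,-1,-0.5,1.9,-0.1,0,0,-0.105,-1,-0.8,1.9,0,0,0,-0.105,-1,-0.9,1.7,0,0,0,-0.1])

```text
t: 13.37
tool_pos: [0.4642, -0.139, 0.2212]
eef_rot: [-3.127, 0.011, -2.536]
force: [0.1, 0.2, -0.6]
gripper_width: 1.001
```

Request:
send_rows(rows=[-1,0,0,0,0,0,0])

```text
t: 13.45
tool_pos: [0.4644, -0.137, 0.222]
eef_rot: [-3.126, 0.013, -2.53]
force: [-1.1, -0.2, -0.8]
gripper_width: 0.999
```

```bash
python3 plan.py .4625 -.139 .21 -2.5607 -1; python3 wsnap.py w7; python3 crop.py w7 180 80 200 180 4 w7c
```

```text
t 13.45 pos [ 0.4644 -0.137   0.222 ] rpy [-3.1258  0.013  -2.53  ] d(mm) [ -1.9  -2.  -12. ] w [-0.0156  0.0132  0.0306] n 1 width 0.999 F [-1.1 -0.2 -0.8] j [ 0.05  0.13 -0.34  0.01 -1.08 -1.02]
[-1,0.28,-0.04,1.2,-0.016,0.013,0.031]
13.45 [ 0.46436033 -0.13697159  0.22203982] [-3.12583192  0.01300376 -2.5299602 ] [-0.017 -0.004  0.013  0.015 -0.001 -0.035]
```

View pics/w7.png

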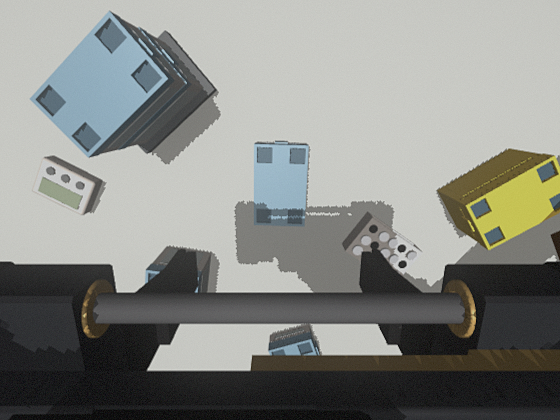

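View pics/w7c.png

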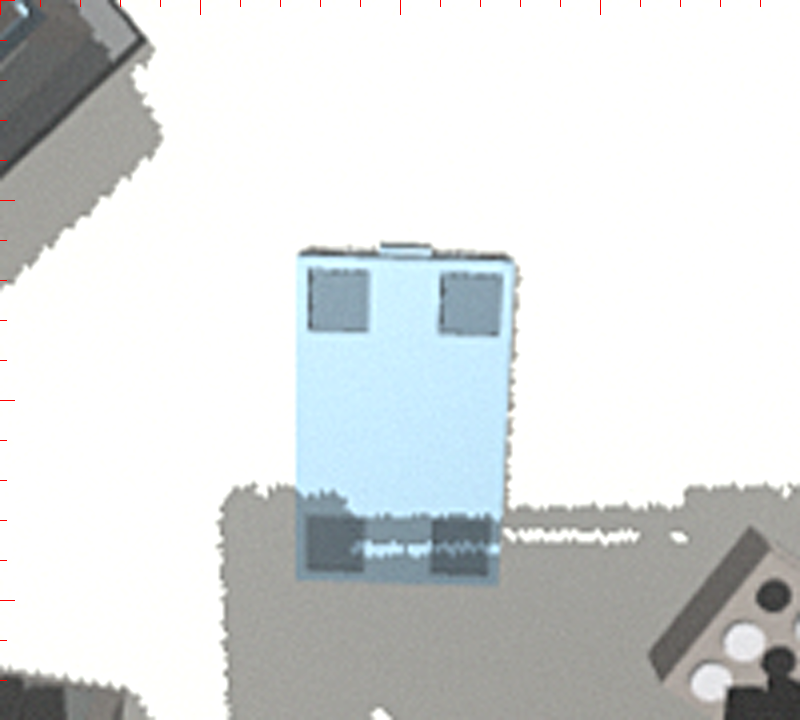

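```bash
python3 - <<'E'
from wfit import *
w=wcam('w7'); q=tr((180,80),4,[(338.5,299.5),(470,303),(335,544),(461,547)])
print(fit(1,[(w,q)],[.462,-.139,.036,.58]),fit(1,[(w,q)],[.462,-.139,.036,.58],.036))
E
python3 plan.py .463 -.139 .11 -2.561 -1
```

```text
(array([ 0.4622, -0.1393,  0.0382,  0.588 ]), 'rms 0.08') (array([ 0.4625, -0.139 ,  0.036 ,  0.588 ]), 'rms 0.17')
t 13.50 pos [ 0.4645 -0.1379  0.2222] rpy [-3.1255  0.0129 -2.5335] d(mm) [  -1.5   -1.1 -112.2] w [-0.0159  0.0131  0.0274] n 3 width 1.000 F [ 0.4 -0.3  0.3] j [ 0.05  0.13 -0.34  0.01 -1.08 -1.02]
[-1,0.11,0.06,3.74,-0.005,0.004,0.009, -1,0.09,0.04,3.74,-0.005,0.004,0.009, -1,0.08,0.02,3.74,-0.005,0.004,0.009]
```

Request:
send_rows(rows=[-1,0.1,0.1,3.7,-0.005,0.004,0.008,-1,0.1,0,3.7,-0.005,0.004,0.008,-1,0.1,0,3.7,-0.005,0.004,0.007,-1,0,0,3.5,0,0,0,-1,0,0,3.0,0,0,0,-1,0,0,0,0,0,0])

```text
t: 14.0
tool_pos: [0.4711, -0.1435, 0.0468]
eef_rot: [-3.128, 0.016, -2.569]
force: [-0.9, -0.0, 0.4]
gripper_width: 1.0
```

```bash
python3 plan.py .4624 -.139 .008 -2.557 -1
```

```text
t 14.00 pos [ 0.4711 -0.1435  0.0468] rpy [-3.1283  0.0161 -2.5692] d(mm) [ -8.7   4.5 -38.8] w [-0.0134  0.016  -0.0123] n 2 width 1.000 F [-0.9 -0.   0.4] j [ 0.04  0.37 -0.55  0.01 -0.63 -1.04]
[-1,0.27,0.45,1.93,-0.007,0.008,-0.006, -1,0.25,0.44,1.94,-0.007,0.008,-0.006]
```

Request:
send_rows(rows=[-1,0.3,0.4,1.5,-0.007,0.008,-0.006,-1,0.2,0.4,1.3,-0.007,0.008,-0.006,-1,0,0.1,0.5,0,0,0,-1,0,0,0.1,0,0,0])

```text
t: 14.33
tool_pos: [0.465, -0.1413, 0.0138]
eef_rot: [-3.14, 0.001, -2.562]
force: [0.3, -0.0, 0.3]
gripper_width: 1.0
```

```bash
python3 plan.py .4624 -.139 .008 -2.557 -1
```

```text
t 14.33 pos [ 0.465  -0.1413  0.0138] rpy [-3.1397e+00  1.2000e-03 -2.5617e+00] d(mm) [-2.6  2.3 -5.8] w [-0.0019  0.0012 -0.0047] n 1 width 1.000 F [ 0.3 -0.   0.3] j [ 0.04  0.42 -0.58  0.   -0.57 -1.03]
[-1,0.1,0.33,0.58,-0.002,0.001,-0.005]
```

Request:
send_rows(rows=[-1,0.1,0.3,0.6,-0.001,0,-0.005,1,0,0,0.1,0,0,0,1,0,0,0.1,0,0,0,1,0,0,0.1,0,0,0])

```text
t: 14.67
tool_pos: [0.4657, -0.1394, 0.0078]
eef_rot: [-3.136, 0.008, -2.556]
force: [0.0, -0.5, -0.5]
gripper_width: 0.856
```

```bash
python3 plan.py .4624 -.139 .008 -2.557 1
```

```text
t 14.67 pos [ 0.4657 -0.1394  0.0078] rpy [-3.1359  0.008  -2.5562] d(mm) [-3.3  0.4  0.2] w [-0.0057  0.008   0.0008] n 1 width 0.856 F [ 0.  -0.5 -0.5] j [ 0.04  0.43 -0.59  0.   -0.54 -1.03]
[1,0.25,0.22,-0.03,-0.006,0.008,0.001]
```

Request:
send_rows(rows=[1,0.2,0.2,0,-0.005,0.007,0,1,0.1,0,0,0,0.001,0,1,0,0,0,0,0,0,1,0,0,0,0,0,0])

```text
t: 15.0
tool_pos: [0.4627, -0.1393, 0.0089]
eef_rot: [-3.14, 0.001, -2.556]
force: [0.3, -0.7, -1.3]
gripper_width: 0.639
```

```bash
python3 plan.py .4624 -.139 .008 -2.557 1
```

```text
t 15.00 pos [ 0.4627 -0.1393  0.0089] rpy [-3.1398e+00  1.5000e-03 -2.5558e+00] d(mm) [-0.3  0.3 -0.9] w [-0.0017  0.0015  0.0012] n 1 width 0.639 F [ 0.3 -0.7 -1.3] j [ 0.05  0.43 -0.59  0.   -0.55 -1.03]
[1,0.01,0.04,0.09,-0.002,0.001,0.001]
```

Request:
send_rows(rows=[1,0,0,-1.0,0,0,0,1,0,0,-3.0,0,0,0,1,0,0,-3.5,0,0,0,1,0,0,-3.5,0,0,0,1,0,0,-3.5,0,0,0,1,0,0,-1.5,0,0,0])

```text
t: 15.5
tool_pos: [0.4568, -0.1391, 0.1691]
eef_rot: [3.132, -0.015, -2.558]
force: [0.9, -0.3, -2.1]
gripper_width: 0.646
```

```bash
python3 plan.py .462 -.30 .175 -3.404 1
```

```text
t 15.50 pos [ 0.4568 -0.1391  0.1691] rpy [ 3.1319 -0.0146 -2.5581] d(mm) [   5.2 -160.9    5.9] w [ 0.003  -0.0178  0.8458] n 8 width 0.646 F [ 0.9 -0.3 -2.1] j [ 0.04  0.19 -0.41 -0.   -0.98 -1.03]
[1,1.05,-1.71,-0.07,0,-0.002,0.106, 1,0.87,-1.81,-0.08,0,-0.002,0.106, 1,0.67,-1.9,-0.08,0,-0.002,0.106, 1,0.47,-1.96,-0.08,0,-0.002,0.106, 1,0.26,-1.99,-0.08,0,-0.002,0.106, 1,0.05,-2.01,-0.08,0,-0.002,0.106, 1,-0.17,-2,-0.08,0,-0.002,0.106, 1,-0.38,-1.98,-0.07,0,-0.002,0.106]
```

Request:
send_rows(rows=[1,1.0,-1.7,-0.1,0,-0.003,0.106,1,0.9,-1.8,-0.1,0,-0.003,0.106,1,0.7,-1.9,-0.1,0,-0.003,0.106,1,0.5,-2.0,-0.1,0,-0.003,0.106,1,0.3,-2.0,-0.1,0,-0.002,0.106,1,0,-2.0,0,0,-0.002,0.106,1,-0.2,-2.0,0,0,0,0.1,1,-0.4,-1.7,0,0,0,0.08])

```text
t: 16.17
tool_pos: [0.4605, -0.3, 0.1786]
eef_rot: [3.132, 0.006, 2.876]
force: [0.3, 0.8, -2.4]
gripper_width: 0.64
```

Request:
send_rows(rows=[1,0,0,0,0,0,0,1,0,0,0,0,0,0])

```text
t: 16.33
tool_pos: [0.4594, -0.3024, 0.1771]
eef_rot: [3.131, 0.003, 2.87]
force: [-0.5, 0.7, -2.4]
gripper_width: 0.641
```

```bash
python3 plan.py .462 -.30 .165 -3.404 1; python3 wsnap.py w8; python3 crop.py w8 180 60 200 200 3 w8c
```

```text
t 16.33 pos [ 0.4594 -0.3024  0.1771] rpy [3.1311 0.0033 2.8697] d(mm) [  2.6   2.4 -12.1] w [ 0.0105  0.0033 -0.0095] n 1 width 0.641 F [-0.5  0.7 -2.4] j [-0.29  0.3  -0.24 -0.01 -1.03 -1.54]
[1,-0.18,0.29,1.21,0.01,0.003,-0.009]
16.3333 [ 0.45937005 -0.3024165   0.17709891] [3.1310894  0.00328368 2.86969271] [-0.026  0.019  0.006  0.004  0.003 -0.011]
```

View pics/w8c.png

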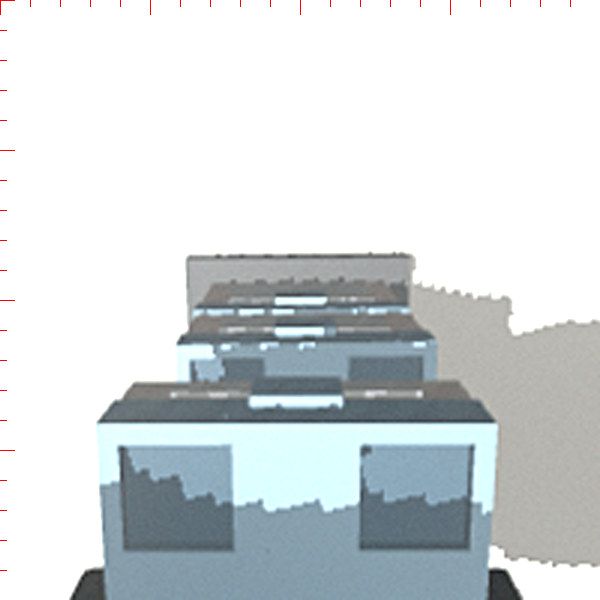

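```bash
python3 - <<'E'
from wfit import *
v=np.load('pics/w8.npy')
print('held',pair('w8',tr((180,60),3,[(176.5,498),(416,497)]),v[2]+.0275,.033,v[5]))
for yy in (338,346): print('mid',pair('w8',tr((180,60),3,[(179,yy),(437,yy)]),.128,.044,2.879))
print('base',pair('w8',tr((180,60),3,[(188,257),(411,256)]),.014,.052,2.879))
E
```

```text
held (array([ 0.45909935, -0.30202703]), np.float64(1.2998716487548274), np.float64(0.034161333823846125))
mid (array([ 0.46120629, -0.29874197]), np.float64(1.2971530541880962), np.float64(0.054987928375575354))
mid (array([ 0.4628648 , -0.29919797]), np.float64(1.2970721165930659), np.float64(0.055115842562360094))
base (array([ 0.46225526, -0.29924111]), np.float64(1.3023661050019455), np.float64(0.07140338172082454))
```

Request:
send_rows(rows=[1,-0.1,0.2,1.2,0.005,0.002,-0.005,1,-0.1,0.1,1.0,0.005,0.001,-0.004,1,0,0,0.4,0,0,0,1,0,0,0,0,0,0])

```text
t: 16.72
tool_pos: [0.4617, -0.2968, 0.1498]
eef_rot: [3.141, -0.001, 2.886]
force: [-0.2, 0.6, -1.6]
gripper_width: 0.641
```

```bash
python3 plan.py .462 -.30 .145 -3.404 1
```

```text
t 16.72 pos [ 0.4617 -0.2968  0.1498] rpy [ 3.1409e+00 -8.0000e-04  2.8857e+00] d(mm) [ 0.3 -3.2 -4.8] w [ 0.0006 -0.0008  0.0065] n 1 width 0.641 F [-0.2  0.6 -1.6] j [-0.28  0.32 -0.28 -0.   -0.97 -1.55]
[1,-0.11,-0.31,0.47,0.001,-0.001,0.006]
```

Request:
send_rows(rows=[1,-0.1,-0.3,0.5,0,0,0.006,1,0,0,0.5,0,0,0])

```text
t: 16.88
tool_pos: [0.4628, -0.2994, 0.1402]
eef_rot: [3.141, 0.001, 2.882]
force: [0.4, -0.5, -2.1]
gripper_width: 0.645
```

```bash
python3 plan.py .462 -.30 .137 -3.404 1
```

```text
t 16.88 pos [ 0.4628 -0.2994  0.1402] rpy [3.1413e+00 1.0000e-03 2.8818e+00] d(mm) [-0.8 -0.6 -3.2] w [0.0003 0.001  0.0027] n 1 width 0.645 F [ 0.4 -0.5 -2.1] j [-0.28  0.33 -0.29 -0.   -0.94 -1.55]
[1,0.06,-0.08,0.32,0,0.001,0.003]
```

Request:
send_rows(rows=[1,0.1,-0.1,0.4,0,0.001,0.003,1,0,0,0.2,0,0,0])

```text
t: 17.05
tool_pos: [0.4613, -0.3, 0.1333]
eef_rot: [3.141, -0.001, 2.879]
force: [-0.7, 0.2, -2.0]
gripper_width: 0.642
```

```bash
python3 plan.py .462 -.30 .132 -3.404 1
```

```text
t 17.05 pos [ 0.4613 -0.3     0.1333] rpy [ 3.1411e+00 -6.0000e-04  2.8788e+00] d(mm) [ 0.7 -0.  -1.3] w [ 0.0005 -0.0006 -0.0003] n 1 width 0.642 F [-0.7  0.2 -2. ] j [-0.28  0.34 -0.3  -0.   -0.93 -1.55]
[1,-0.06,0.01,0.13,0,-0.001,0]
```

Request:
send_rows(rows=[1,-0.1,0,0.2,0,0,0,1,0,0,0.1,0,0,0])

```text
t: 17.22
tool_pos: [0.4621, -0.3009, 0.1321]
eef_rot: [-3.141, -0.001, 2.88]
force: [-1.5, 3.3, 7.7]
gripper_width: 0.644
```

```bash
python3 plan.py .462 -.30 .132 -3.404 1
```

```text
t 17.22 pos [ 0.4621 -0.3009  0.1321] rpy [-3.1406e+00 -1.1000e-03  2.8798e+00] d(mm) [-0.1  0.9 -0.1] w [-0.001  -0.0011  0.0006] n 1 width 0.644 F [-1.5  3.3  7.7] j [-0.28  0.34 -0.3   0.   -0.93 -1.55]
[1,0.04,0.08,0.01,-0.001,-0.001,0.001]
```

Seated. Release and go up.

Request:
send_rows(rows=[-1,0,0,0,0,0,0,-1,0,0,0,0,0,0,-1,0,0,-0.3,0,0,0,-1,0,0,-1.5,0,0,0,-1,0,0,-3.5,0,0,0,-1,0,0,-3.5,0,0,0])

```text
t: 17.72
tool_pos: [0.4593, -0.2999, 0.2168]
eef_rot: [3.141, -0.014, 2.879]
force: [0.3, -0.4, 0.1]
gripper_width: 0.971
```

```bash
python3 - <<'E'
from h import *
for n in("top","scene"):
    cv2.imwrite(f"pics/{n}1.png",imaging.snapshot(n)[:,:,::-1])
E
python3 plan.py .622 -.169 .21 -2.684 -1
```

```text
t 17.82 pos [ 0.4632 -0.3018  0.2227] rpy [-3.1394e+00  9.0000e-04  2.8796e+00] d(mm) [158.8 132.8 -12.7] w [-0.0024  0.     -0.7196] n 7 width 0.992 F [-0.1 -0.3 -0.3] j [-0.28  0.26 -0.17  0.   -1.14 -1.55]
[-1,-1.7,2.42,0.18,0,0,-0.103, -1,-1.94,2.23,0.18,0,0,-0.103, -1,-2.16,2.02,0.18,0,0,-0.103, -1,-2.35,1.79,0.18,0,0,-0.103, -1,-2.53,1.54,0.18,0,0,-0.103, -1,-2.67,1.27,0.18,0,0,-0.103, -1,-2.79,0.99,0.18,0,0,-0.103]
```

View pics/scene1.png

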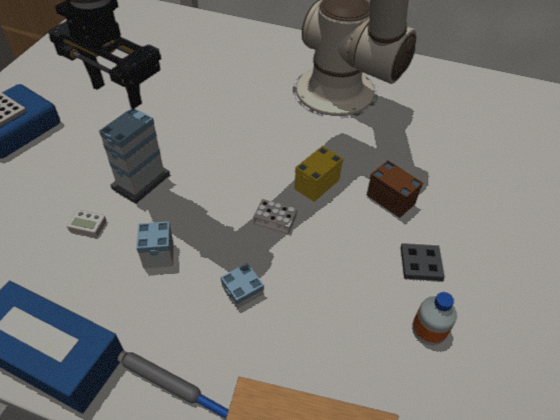

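Request:
send_rows(rows=[-1,-1.7,2.4,0,0,0,-0.103,-1,-1.9,2.2,0.1,0,0,-0.103,-1,-2.2,2.0,0.2,0,0,-0.103,-1,-2.3,1.8,0.2,0,0,-0.103,-1,-2.5,1.5,0.2,0,0,-0.103,-1,-2.7,1.3,0.2,0,0,-0.1,-1,-2.7,1.0,0.2,0,0,-0.08])

```text
t: 18.4
tool_pos: [0.624, -0.1676, 0.2173]
eef_rot: [-3.132, 0.009, -2.686]
force: [0.6, -0.2, 0.1]
gripper_width: 1.001
```

Request:
send_rows(rows=[-1,0,0,0,0,0,0,-1,0,0,0,0,0,0])

```text
t: 18.57
tool_pos: [0.628, -0.1636, 0.2153]
eef_rot: [-3.132, 0.009, -2.678]
force: [0.7, -0.6, -0.5]
gripper_width: 0.999
```

```bash
python3 plan.py .622 -.169 .21 -2.684 -1; python3 wsnap.py w9; python3 crop.py w9 180 100 200 150 4 w9c
```

```text
t 18.57 pos [ 0.628  -0.1636  0.2153] rpy [-3.1316  0.0095 -2.6779] d(mm) [-6.  -5.4 -5.3] w [-0.0099  0.0095  0.0061] n 1 width 0.999 F [ 0.7 -0.6 -0.5] j [-0.    0.42  0.05  0.01 -1.18 -1.11]
[-1,0.78,-0.21,0.52,-0.01,0.01,0.006]
18.5667 [ 0.62799855 -0.16360377  0.2152637 ] [-3.13162033  0.00947858 -2.67789346] [ 0.036  0.036  0.025 -0.002  0.02   0.015]
```

View pics/w9c.png

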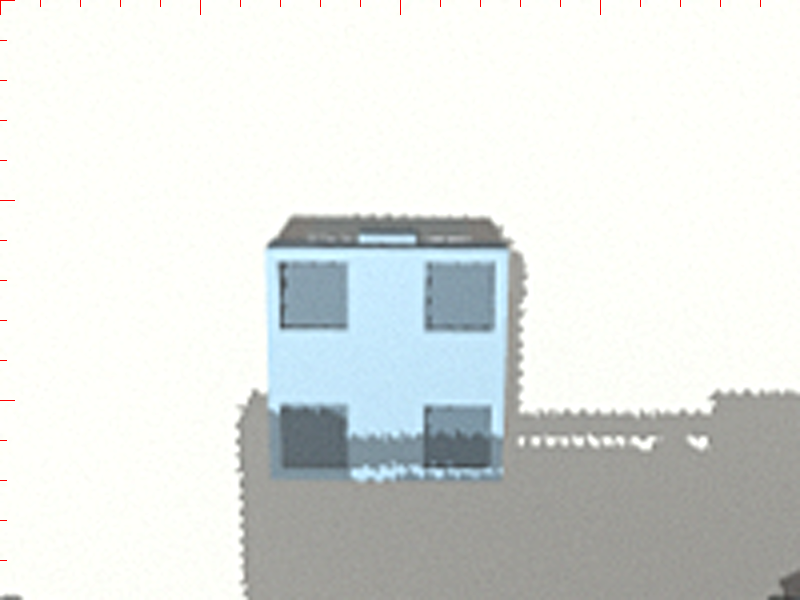

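View pics/w9.png

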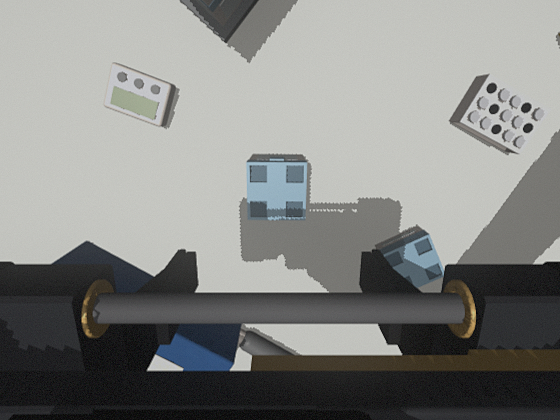

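```bash
python3 - <<'E'
from wfit import *
w=wcam('w9'); q=tr((180,100),4,[(314,296),(460,297),(314,437),(458,437)])
print(fit(0,[(w,q)],[.622,-.169,.07,.457]),fit(0,[(w,q)],[.622,-.169,.07,.457],.07))
print(backproj(cam('top'),[[320,77],[416,83]],.0).round(3),backproj(cam('top'),[[320,77],[416,83]],.08).round(3), backproj(w,[[88,242]],.0).round(3),backproj(w,[[88,242]],.06).round(3))
E
python3 plan.py .622 -.169 .11 -2.684 -1
```

```text
(array([ 0.6225, -0.1695,  0.0712,  0.4584]), 'rms 0.15') (array([ 0.6228, -0.1694,  0.07  ,  0.4584]), 'rms 0.17')
[[ 0.826 -0.131  0.   ]
 [ 0.803 -0.355  0.   ]] [[ 0.779 -0.12   0.08 ]
 [ 0.758 -0.324  0.08 ]] [[ 0.798 -0.34   0.   ]] [[ 0.76  -0.318  0.06 ]]
t 18.62 pos [ 0.6278 -0.1637  0.215 ] rpy [-3.1319  0.0095 -2.6783] d(mm) [  -5.8   -5.3 -105. ] w [-0.0097  0.0095  0.0056] n 3 width 0.999 F [ 0.5  0.8 -0.2] j [-0.    0.42  0.05  0.   -1.18 -1.11]
[-1,0.29,-0.04,3.5,-0.003,0.003,0.002, -1,0.27,-0.05,3.5,-0.003,0.003,0.002, -1,0.26,-0.06,3.5,-0.003,0.003,0.002]
```

Request:
send_rows(rows=[-1,0.3,0,3.5,-0.003,0.003,0.002,-1,0.3,0,3.5,-0.003,0.003,0.002,-1,0.3,0,3.5,-0.003,0.003,0.002,-1,0.1,0,3.5,0,0,0,-1,0.1,0,2.0,0,0,0,-1,0,0,0,0,0,0])

```text
t: 19.12
tool_pos: [0.6188, -0.1747, 0.0553]
eef_rot: [-3.134, 0.011, -2.695]
force: [0.4, -0.5, -0.8]
gripper_width: 1.0
```

```bash
python3 plan.py .6227 -.1695 .026 -2.683 -1
```

```text
t 19.12 pos [ 0.6188 -0.1747  0.0553] rpy [-3.1342  0.0105 -2.6947] d(mm) [  3.9   5.2 -29.3] w [-0.0075  0.0105 -0.0118] n 1 width 1.000 F [ 0.4 -0.5 -0.8] j [-0.02  0.56 -0.16  0.   -0.84 -1.1 ]
[-1,-0.55,0.32,2.93,-0.007,0.01,-0.012]
```

Request:
send_rows(rows=[-1,-0.3,0.2,1.3,-0.004,0.005,-0.006,-1,-0.2,0.1,1.2,-0.003,0.005,-0.006,-1,0,0,0.2,0,0,0])

```text
t: 19.37
tool_pos: [0.6229, -0.1719, 0.0294]
eef_rot: [-3.139, 0.003, -2.685]
force: [0.4, -0.3, -0.5]
gripper_width: 1.003
```

```bash
python3 plan.py .6227 -.1695 .026 -2.683 -1
```

```text
t 19.37 pos [ 0.6229 -0.1719  0.0294] rpy [-3.1390e+00  2.7000e-03 -2.6849e+00] d(mm) [-0.2  2.4 -3.4] w [-0.0026  0.0027 -0.0019] n 1 width 1.003 F [ 0.4 -0.3 -0.5] j [-0.02  0.6  -0.16  0.   -0.81 -1.1 ]
[-1,-0.09,0.23,0.34,-0.003,0.003,-0.002]
```

Request:
send_rows(rows=[1,-0.1,0.2,0.3,-0.003,0.003,-0.002,1,0,0,0.1,0,0,0,1,0,0,0.1,0,0,0,1,0,0,0.1,0,0,0])

```text
t: 19.7
tool_pos: [0.6258, -0.1695, 0.0259]
eef_rot: [-3.139, 0.005, -2.682]
force: [-0.2, -0.9, 0.3]
gripper_width: 0.781
```

```bash
python3 plan.py .6227 -.1695 .026 -2.683 1
```

```text
t 19.70 pos [ 0.6258 -0.1695  0.0259] rpy [-3.1389  0.0046 -2.6817] d(mm) [-3.1 -0.   0.1] w [-0.0027  0.0046  0.0013] n 1 width 0.781 F [-0.2 -0.9  0.3] j [-0.02  0.61 -0.16  0.   -0.8  -1.1 ]
[1,0.28,0.14,-0.01,-0.003,0.005,0.001]
```

Request:
send_rows(rows=[1,0.3,0.1,0,-0.003,0.004,0.001,1,0,0,0.1,0,0,0,1,0,0,0,0,0,0])

```text
t: 19.95
tool_pos: [0.6233, -0.1698, 0.0265]
eef_rot: [-3.141, 0.003, -2.682]
force: [-0.0, -0.1, -1.6]
gripper_width: 0.64
```

```bash
python3 plan.py .6227 -.1695 .026 -2.683 1
```

```text
t 19.95 pos [ 0.6233 -0.1698  0.0265] rpy [-3.1407e+00  2.6000e-03 -2.6824e+00] d(mm) [-0.6  0.3 -0.5] w [-0.0009  0.0026  0.0006] n 1 width 0.640 F [-0.  -0.1 -1.6] j [-0.02  0.6  -0.16 -0.   -0.8  -1.09]
[1,0.04,0.06,0.05,-0.001,0.003,0.001]
```

Request:
send_rows(rows=[1,0,0,-1.0,0,0,0,1,0,0,-3.0,0,0,0,1,0,0,-3.5,0,0,0,1,0,0,-3.0,0,0,0])

```text
t: 20.28
tool_pos: [0.6163, -0.1692, 0.1263]
eef_rot: [3.13, -0.016, -2.685]
force: [0.2, -0.7, -1.5]
gripper_width: 0.64
```

```bash
python3 plan.py .461 .302 .13 -2.856 1
```

```text
t 20.28 pos [ 0.6163 -0.1692  0.1263] rpy [ 3.1299 -0.0157 -2.6848] d(mm) [-155.3  471.2    3.7] w [ 0.0103 -0.0166  0.1711] n 13 width 0.640 F [ 0.2 -0.7 -1.5] j [-0.02  0.49 -0.07 -0.   -1.03 -1.1 ]
[1,-0.53,3.78,0.01,0.001,-0.001,0.013, 1,-0.48,3.79,0.01,0.001,-0.001,0.013, 1,-0.43,3.79,0,0.001,-0.001,0.013, 1,-0.38,3.8,0,0.001,-0.001,0.013, 1,-0.33,3.8,0,0.001,-0.001,0.013, 1,-0.28,3.81,0,0.001,-0.001,0.013, 1,-0.23,3.81,-0.01,0.001,-0.001,0.013, 1,-0.18,3.81,-0.01,0.001,-0.001,0.013]
[1,-0.13,3.81,-0.01,0.001,-0.001,0.013, 1,-0.08,3.82,-0.02,0.001,-0.001,0.013, 1,-0.03,3.82,-0.02,0.001,-0.001,0.013, 1,0.02,3.82,-0.02,0.001,-0.001,0.013, 1,0.08,3.82,-0.03,0.001,-0.001,0.013]
```

Request:
send_rows(rows=[1,-0.5,3.8,0,0.002,-0.004,0.013,1,-0.5,3.8,0,0.002,-0.004,0.013,1,-0.4,3.8,0,0.002,-0.003,0.013,1,-0.4,3.8,0,0.001,-0.002,0.013,1,-0.3,3.8,0,0.001,0,0.013,1,-0.3,3.8,0,0,0,0.013,1,-0.2,3.8,0,0,0,0.013,1,-0.2,3.8,0,0,0,0.013])

```text
t: 20.95
tool_pos: [0.525, 0.1242, 0.1408]
eef_rot: [-3.136, 0.021, -2.807]
force: [0.5, 1.1, -1.9]
gripper_width: 0.644
```

```bash
python3 plan.py .461 .302 .13 -2.856 1
```

```text
t 20.95 pos [0.525  0.1242 0.1408] rpy [-3.1356  0.021  -2.8072] d(mm) [-64.  177.8 -10.8] w [-0.0055  0.0212  0.0488] n 5 width 0.644 F [ 0.5  1.1 -1.9] j [ 0.54  0.31 -0.34  0.01 -0.91 -1.78]
[1,0.05,3.78,0.19,-0.001,0.004,0.01, 1,0.08,3.78,0.2,-0.001,0.004,0.01, 1,0.12,3.78,0.2,-0.001,0.004,0.01, 1,0.15,3.78,0.21,-0.001,0.004,0.01, 1,0.19,3.77,0.21,-0.001,0.004,0.01]
```

Request:
send_rows(rows=[1,0.1,3.8,0.2,-0.002,0.006,0.01,1,0.1,3.8,0.2,-0.002,0.006,0.01,1,0.1,3.8,0.2,-0.001,0.005,0.01,1,0.1,3.5,0.2,0,0.002,0.01,1,0.2,2.5,0.2,0,0,0.01,1,0,0,0,0,0,0,1,0,0,0,0,0,0])

```text
t: 21.53
tool_pos: [0.458, 0.3026, 0.1353]
eef_rot: [3.138, 0.007, -2.85]
force: [0.4, -0.4, -1.7]
gripper_width: 0.646
```

```bash
python3 plan.py .461 .302 .115 -2.856 1; python3 wsnap.py w10; python3 crop.py w10 180 60 200 200 3 w10c
```

```text
t 21.53 pos [0.458  0.3026 0.1353] rpy [ 3.138   0.0074 -2.8504] d(mm) [  3.   -0.6 -20.3] w [0.0036 0.0074 0.0056] n 1 width 0.646 F [ 0.4 -0.4 -1.7] j [ 0.88  0.33 -0.31  0.   -0.92 -2.16]
[1,-0.25,-0.15,2.03,0.004,0.007,0.006]
21.5333 [0.45800778 0.30258891 0.1353161 ] [ 3.13796509  0.00744145 -2.85039073] [ 0.046  0.001  0.013 -0.006  0.003 -0.015]
```

View pics/w10c.png

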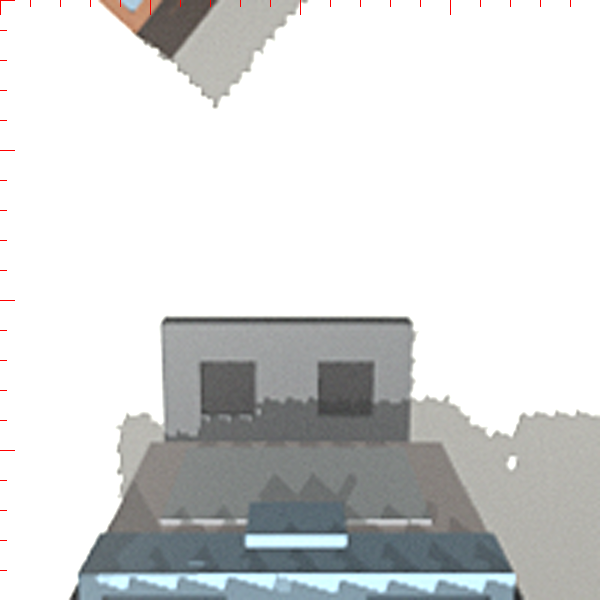

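```bash
python3 - <<'E'
from wfit import *
v=np.load('pics/w10.npy')
print('held',pair('w10',tr((180,60),3,[(80,573),(516,573)]),v[2]+.0438,.028,v[5]),v[:2])
print('base',pair('w10',tr((180,60),3,[(228,387.5),(346,388)]),.014,.017,-2.856))
print('base',pair('w10',tr((180,60),3,[(163,322),(411,322)]),.014,.036,-2.856))
E
```

```text
held (array([0.45723359, 0.30309202]), np.float64(1.8604049437816337), np.float64(0.0559188902697272)) [0.45800778 0.30258891]
base (array([0.45978137, 0.30140771]), np.float64(1.8568080084627532), np.float64(0.034194260437439186))
base (array([0.45969554, 0.3013338 ]), np.float64(1.861381440760192), np.float64(0.0704828841101394))
```

Request:
send_rows(rows=[1,-0.1,-0.1,2.5,0.002,0.004,0.003,1,-0.1,-0.1,2.5,0.002,0.003,0.003,1,0,0,2.0,0,0,0,1,0,0,0.2,0,0,0])

```text
t: 21.92
tool_pos: [0.464, 0.2997, 0.0654]
eef_rot: [3.138, 0.008, -2.861]
force: [-1.0, -2.4, -1.7]
gripper_width: 0.64
```

```bash
python3 plan.py .4603 .3011 .05 -2.856 1
```

```text
t 21.92 pos [0.464  0.2997 0.0654] rpy [ 3.1379  0.0076 -2.8607] d(mm) [ -3.7   1.4 -15.4] w [ 0.0037  0.0076 -0.0047] n 1 width 0.640 F [-1.  -2.4 -1.7] j [ 0.87  0.43 -0.38  0.   -0.76 -2.16]
[1,0.32,0.24,1.54,0.004,0.008,-0.005]
```

Request:
send_rows(rows=[1,0.2,0.1,0.8,0.002,0.004,-0.003,1,0.2,0.1,0.7,0.002,0.004,-0.002,1,0,0,0.2,0,0,0])

```text
t: 22.17
tool_pos: [0.461, 0.2986, 0.0488]
eef_rot: [-3.141, 0.0, -2.859]
force: [-1.2, 0.3, -1.3]
gripper_width: 0.642
```

```bash
python3 plan.py .4603 .3011 .043 -2.856 1
```

```text
t 22.17 pos [0.461  0.2986 0.0488] rpy [-3.1409e+00  1.0000e-04 -2.8585e+00] d(mm) [-0.7  2.5 -5.8] w [-0.0007  0.0001 -0.0025] n 1 width 0.642 F [-1.2  0.3 -1.3] j [ 0.87  0.45 -0.39  0.   -0.73 -2.16]
[1,0,0.26,0.58,-0.001,0,-0.003]
```

Request:
send_rows(rows=[1,0,0.2,0.5,0,0,-0.002,1,0,0.1,0.2,0,0,0])

```text
t: 22.33
tool_pos: [0.4609, 0.3018, 0.0426]
eef_rot: [3.141, 0.002, -2.857]
force: [0.1, 0.2, -1.9]
gripper_width: 0.644
```

```bash
python3 plan.py .4603 .3011 .037 -2.856 1
```

```text
t 22.33 pos [0.4609 0.3018 0.0426] rpy [ 3.1411e+00  2.2000e-03 -2.8570e+00] d(mm) [-0.6 -0.7 -5.6] w [ 0.0005  0.0022 -0.001 ] n 1 width 0.644 F [ 0.1  0.2 -1.9] j [ 0.87  0.46 -0.4   0.   -0.71 -2.16]
[1,0.08,-0.05,0.56,0,0.002,-0.001]
```

Request:
send_rows(rows=[1,0.1,-0.1,0.4,0,0.002,0,1,0,0,0.2,0,0,0])

```text
t: 22.5
tool_pos: [0.4607, 0.3014, 0.0371]
eef_rot: [3.14, 0.002, -2.856]
force: [-0.9, -0.5, -2.3]
gripper_width: 0.643
```

```bash
python3 plan.py .4603 .3011 .036 -2.856 1
```

```text
t 22.50 pos [0.4607 0.3014 0.0371] rpy [ 3.1400e+00  2.2000e-03 -2.8561e+00] d(mm) [-0.4 -0.3 -1.1] w [ 0.0016  0.0022 -0.0001] n 1 width 0.643 F [-0.9 -0.5 -2.3] j [ 0.87  0.47 -0.4  -0.   -0.7  -2.16]
[1,0.05,-0.02,0.11,0.002,0.002,0]
```

Request:
send_rows(rows=[1,0,0,0.2,0.001,0.002,0,1,0,0,0.1,0,0,0])

```text
t: 22.67
tool_pos: [0.461, 0.3017, 0.0361]
eef_rot: [-3.142, 0.001, -2.855]
force: [-4.1, -0.7, 6.0]
gripper_width: 0.641
```

```bash
python3 plan.py .4603 .3011 .036 -2.856 1
```

```text
t 22.67 pos [0.461  0.3017 0.0361] rpy [-3.1415e+00  7.0000e-04 -2.8547e+00] d(mm) [-0.7 -0.6 -0.1] w [-0.      0.0007  0.0013] n 1 width 0.641 F [-4.1 -0.7  6. ] j [ 0.87  0.47 -0.4   0.   -0.7  -2.16]
[1,0.09,-0.04,0.01,0,0.001,0.001]
```

Seated; release, rise, and look.

Request:
send_rows(rows=[-1,0,0,0,0,0,0,-1,0,0,0,0,0,0,-1,0,0,-0.3,0,0,0,-1,0,0,-1.5,0,0,0,-1,0,0,-3.5,0,0,0,-1,0,0,-3.5,0,0,0,-1,0,0,-3.5,0,0,0,-1,0,0,-3.5,0,0,0])

```text
t: 23.33
tool_pos: [0.4584, 0.2993, 0.1939]
eef_rot: [-3.134, -0.013, -2.855]
force: [-0.0, 0.9, -0.0]
gripper_width: 0.996
```

Request:
send_rows(rows=[-1,0,0,0,0,0,0])

```text
t: 23.42
tool_pos: [0.462, 0.302, 0.2021]
eef_rot: [-3.14, 0.002, -2.853]
force: [0.1, 0.7, 0.3]
gripper_width: 1.0
```

```bash
python3 wsnap.py w11; python3 crop.py w11 200 100 180 160 4 w11c;  python3 plan.py .637 .009 .20 -3.767 -1
```

```text
23.4167 [0.46195061 0.30204993 0.20213295] [-3.13952301e+00  1.83073652e-03 -2.85316130e+00] [-0.     0.03  -0.071 -0.045  0.041  0.001]
t 23.47 pos [0.4605 0.3012 0.1991] rpy [-3.1387e+00 -2.8000e-03 -2.8541e+00] d(mm) [ 176.5 -292.2    0.9] w [-0.004  -0.0013  0.9129] n 9 width 0.999 F [ 0.4 -0.3 -0.8] j [ 0.87  0.28 -0.21  0.   -1.09 -2.16]
[-1,-0.96,-3.67,0,0,0,0.101, -1,-1.33,-3.55,0,0,0,0.101, -1,-1.68,-3.4,0,0,0,0.101, -1,-2.02,-3.21,-0.01,0,0,0.101, -1,-2.33,-2.99,-0.01,0,0,0.101, -1,-2.62,-2.74,-0.01,0,0,0.101, -1,-2.89,-2.46,-0.01,0,0,0.101, -1,-3.12,-2.16,-0.01,0,0,0.101]
[-1,-3.32,-1.83,-0.01,0,0,0.101]
```

View pics/w11c.png

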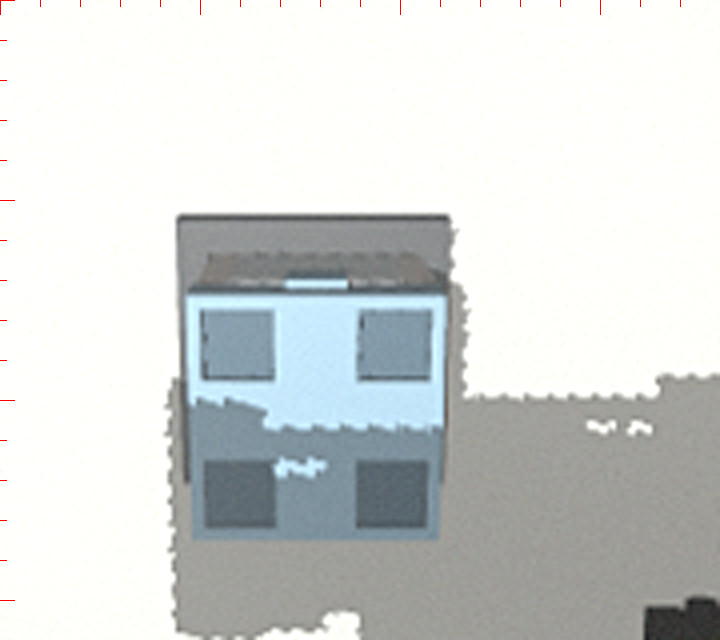

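```bash
python3 - <<'E'
from wfit import *
w=wcam('w11'); q=tr((200,100),4,[(238,345),(395,345),(240,494),(392,494)])
print(fit(0,[(w,q)],[.46,.301,.08,.285]),fit(0,[(w,q)],[.46,.301,.08,.285],.08))
E
```

```text
(array([0.4598, 0.3021, 0.0811, 0.2872]), 'rms 0.04') (array([0.4601, 0.3022, 0.08  , 0.2872]), 'rms 0.08')
```

Request:
send_rows(rows=[-1,-1.0,-3.6,0,0,0,0.1,-1,-1.3,-3.5,0,0,0,0.1,-1,-1.7,-3.4,0,0,0,0.1,-1,-2.0,-3.2,0,0,0,0.1,-1,-2.3,-3.0,0,0,0,0.1,-1,-2.6,-2.7,0,0,0,0.1,-1,-2.9,-2.4,0,0,0,0.1,-1,-3.1,-2.1,0,0,0,0.1])

```text
t: 24.13
tool_pos: [0.6174, 0.0402, 0.1954]
eef_rot: [-3.139, -0.004, 2.607]
force: [0.3, 0.6, -0.2]
gripper_width: 1.0
```

```bash
python3 plan.py .637 .009 .20 -3.767 -1
```

```text
t 24.13 pos [0.6174 0.0402 0.1954] rpy [-3.1386 -0.0044  2.6068] d(mm) [ 19.6 -31.2   4.6] w [-0.0032 -0.0043  0.0906] n 1 width 1.000 F [ 0.3  0.6 -0.2] j [ 0.33  0.4  -0.04 -0.   -1.14 -2.43]
[-1,-3.27,-1.68,-0.47,-0.003,-0.004,0.091]
```

Request:
send_rows(rows=[-1,-1.7,-0.8,-0.2,0,-0.002,0.04,-1,-0.8,-0.5,-0.1,0,-0.002,0.03,-1,0,0,0,0,0,0])

```text
t: 24.38
tool_pos: [0.6337, 0.0079, 0.1938]
eef_rot: [-3.134, -0.003, 2.521]
force: [0.1, -0.1, -0.3]
gripper_width: 1.003
```

```bash
python3 plan.py .637 .009 .20 -3.767 -1; python3 wsnap.py w12; python3 crop.py w12 180 100 200 150 4 w12c
```

```text
t 24.38 pos [0.6337 0.0079 0.1938] rpy [-3.1337 -0.0034  2.5206] d(mm) [3.3 1.1 6.2] w [-0.0079 -0.0034  0.0044] n 1 width 1.003 F [ 0.1 -0.1 -0.3] j [ 0.27  0.42 -0.01  0.   -1.15 -2.46]
[-1,-0.2,0.28,-0.63,-0.008,-0.003,0.004]
24.3833 [0.63370571 0.00789899 0.19375989] [-3.13370364 -0.00339275  2.52058835] [-0.004  0.018 -0.01  -0.012  0.004  0.012]
```

View pics/w12c.png

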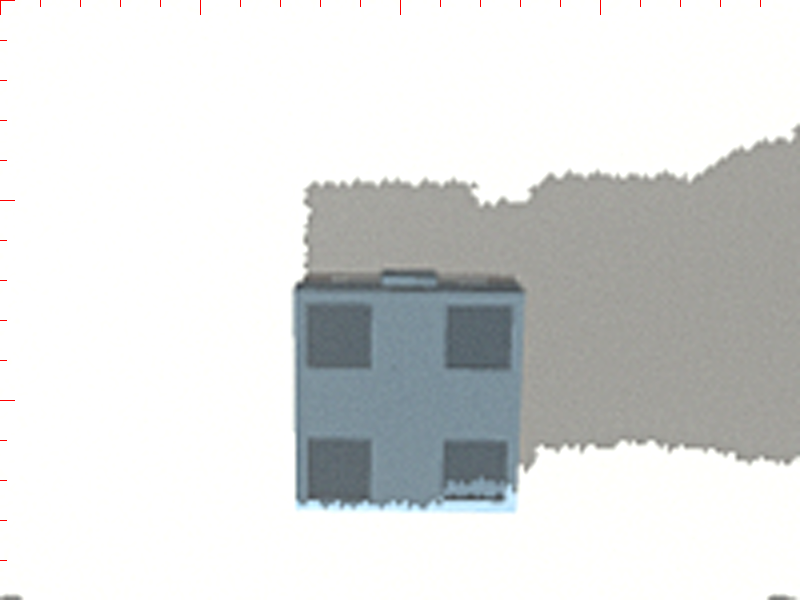

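```bash
python3 - <<'E'
from wfit import *
w=wcam('w12'); q=tr((180,100),4,[(339,337),(478,338),(339,469),(476,470)])
print(fit(0,[(w,q)],[.637,.009,.036,.945]),fit(0,[(w,q)],[.637,.009,.036,.945],.036))
E
```

```text
(array([0.6371, 0.0083, 0.0356, 0.9449]), 'rms 0.15') (array([0.6371, 0.0084, 0.036 , 0.9449]), 'rms 0.15')
```

Request:
send_rows(rows=[-1,-0.2,0.2,3.6,-0.004,-0.002,0.002,-1,0,0.1,3.6,-0.004,-0.001,0.002,-1,0,0,3.6,0,0,0,-1,0,0,3.0,0,0,0,-1,0,0,1.5,0,0,0,-1,0,0,0.2,0,0,0])

```text
t: 24.93
tool_pos: [0.6349, 0.0191, 0.0364]
eef_rot: [3.134, 0.003, 2.533]
force: [-0.2, -0.3, -0.4]
gripper_width: 0.996
```

```bash
python3 plan.py .637 .0084 .008 2.5157 -1
```

```text
t 24.93 pos [0.6349 0.0191 0.0364] rpy [3.1344 0.0035 2.5332] d(mm) [  2.1 -10.7 -28.4] w [0.0072 0.0034 0.0175] n 1 width 0.996 F [-0.2 -0.3 -0.4] j [ 0.28  0.58 -0.19 -0.   -0.8  -2.46]
[-1,-0.78,-0.78,2.84,0.007,0.003,0.017]
```

Request:
send_rows(rows=[-1,-0.5,-0.5,0.7,0.004,0.002,0.01,-1,-0.3,-0.3,1.0,0.003,0.001,0.007,-1,0,0,0.7,0,0,0,-1,0,0,0.2,0,0,0])

```text
t: 25.27
tool_pos: [0.6374, 0.0111, 0.0108]
eef_rot: [3.14, 0.002, 2.522]
force: [-0.2, 0.3, 0.4]
gripper_width: 1.004
```

```bash
python3 plan.py .637 .0084 .008 2.5157 -1
```

```text
t 25.27 pos [0.6374 0.0111 0.0108] rpy [3.1398e+00 2.2000e-03 2.5217e+00] d(mm) [-0.4 -2.7 -2.8] w [0.0018 0.0022 0.006 ] n 1 width 1.004 F [-0.2  0.3  0.4] j [ 0.27  0.61 -0.2   0.   -0.76 -2.46]
[-1,-0.13,-0.24,0.28,0.002,0.002,0.006]
```

Request:
send_rows(rows=[1,-0.1,-0.2,0.3,0.002,0.002,0.006,1,0,0,0.1,0,0,0,1,0,0,0.1,0,0,0,1,0,0,0.1,0,0,0])

```text
t: 25.6
tool_pos: [0.6388, 0.0087, 0.0065]
eef_rot: [3.139, 0.003, 2.515]
force: [-0.5, 0.1, -0.3]
gripper_width: 0.783
```

```bash
python3 plan.py .637 .0084 .008 2.5157 1
```

```text
t 25.60 pos [0.6388 0.0087 0.0065] rpy [3.1386 0.0032 2.515 ] d(mm) [-1.8 -0.3  1.5] w [ 0.003   0.0032 -0.0007] n 1 width 0.783 F [-0.5  0.1 -0.3] j [ 0.27  0.62 -0.2   0.   -0.75 -2.46]
[1,0.12,-0.13,-0.15,0.003,0.003,-0.001]
```

Request:
send_rows(rows=[1,0.1,-0.1,-0.1,0.002,0.003,0,1,0,0,0,0,0,0,1,0,0,0,0,0,0])

```text
t: 25.85
tool_pos: [0.6376, 0.0083, 0.0084]
eef_rot: [3.14, 0.001, 2.515]
force: [0.8, 0.8, -1.0]
gripper_width: 0.64
```

```bash
python3 plan.py .637 .0084 .008 2.5157 1
```

```text
t 25.85 pos [0.6376 0.0083 0.0084] rpy [3.1397e+00 7.0000e-04 2.5146e+00] d(mm) [-0.6  0.1 -0.4] w [ 0.0019  0.0007 -0.0011] n 1 width 0.640 F [ 0.8  0.8 -1. ] j [ 0.27  0.62 -0.2  -0.   -0.76 -2.46]
[1,0.05,-0.03,0.04,0.002,0.001,-0.001]
```

Request:
send_rows(rows=[1,0,0,-1.0,0,0,0,1,0,0,-3.0,0,0,0,1,0,0,-3.5,0,0,0,1,0,0,-3.5,0,0,0])

```text
t: 26.18
tool_pos: [0.6309, 0.0071, 0.1133]
eef_rot: [-3.128, -0.015, 2.513]
force: [0.7, 0.7, -0.3]
gripper_width: 0.638
```

```bash
python3 plan.py .460 .302 .13 -2.856 1
```

```text
t 26.18 pos [0.6309 0.0071 0.1133] rpy [-3.1276 -0.0151  2.5125] d(mm) [-170.9  294.9   16.7] w [-0.0061 -0.0204 -0.9145] n 9 width 0.638 F [ 0.7  0.7 -0.3] j [ 0.27  0.5  -0.1  -0.   -0.99 -2.46]
[1,3.47,1.53,-0.15,-0.001,-0.002,-0.102, 1,3.29,1.87,-0.16,-0.001,-0.002,-0.102, 1,3.08,2.2,-0.17,-0.001,-0.002,-0.102, 1,2.85,2.5,-0.17,-0.001,-0.002,-0.102, 1,2.58,2.78,-0.18,-0.001,-0.002,-0.102, 1,2.28,3.02,-0.18,-0.001,-0.002,-0.102, 1,1.96,3.24,-0.18,-0.001,-0.002,-0.102, 1,1.62,3.42,-0.18,-0.001,-0.002,-0.102]
[1,1.27,3.57,-0.19,-0.001,-0.002,-0.102]
```

Request:
send_rows(rows=[1,3.5,1.5,-0.3,-0.003,-0.005,-0.1,1,3.3,1.9,-0.3,-0.001,-0.005,-0.1,1,3.1,2.2,-0.3,-0.001,-0.003,-0.1,1,2.8,2.5,-0.3,0,-0.002,-0.1,1,2.6,2.8,-0.2,0,0,-0.1,1,2.3,3.0,-0.2,0,0,-0.1,1,2.0,3.2,-0.2,0,0,-0.1,1,1.6,3.4,-0.1,0,0,-0.1])

```text
t: 26.85
tool_pos: [0.4803, 0.273, 0.1495]
eef_rot: [-3.14, 0.025, -2.945]
force: [0.1, 0.9, -0.9]
gripper_width: 0.636
```

```bash
python3 plan.py .460 .302 .13 -2.856 1
```

```text
t 26.85 pos [0.4803 0.273  0.1495] rpy [-3.1405  0.0249 -2.9453] d(mm) [-20.3  29.  -19.5] w [-0.0022  0.0248 -0.0893] n 2 width 0.636 F [ 0.1  0.9 -0.9] j [ 0.82  0.32 -0.3   0.02 -0.93 -2.2 ]
[1,0.74,1.62,0.95,-0.001,0.012,-0.045, 1,0.65,1.65,0.97,-0.001,0.012,-0.045]
```

Request:
send_rows(rows=[1,0.7,1.4,0.8,-0.001,0.012,-0.045,1,0.5,1.0,0.6,-0.001,0.012,-0.04,1,0,0,0,0,0,0,1,0,0,0,0,0,0])

```text
t: 27.18
tool_pos: [0.4589, 0.302, 0.1395]
eef_rot: [3.138, 0.006, -2.841]
force: [1.0, -0.0, -1.7]
gripper_width: 0.641
```

```bash
python3 plan.py .460 .302 .12 -2.856 1; python3 wsnap.py w13; python3 crop.py w13 180 60 200 200 3 w13c
```

```text
t 27.18 pos [0.4589 0.302  0.1395] rpy [ 3.1377  0.006  -2.8412] d(mm) [  1.1  -0.  -19.5] w [0.0039 0.0059 0.0148] n 1 width 0.641 F [ 1.  -0.  -1.7] j [ 0.88  0.33 -0.3  -0.   -0.93 -2.15]
[1,-0.09,-0.04,1.95,0.004,0.006,0.015]
27.1833 [0.45894706 0.30204647 0.13945968] [ 3.13770738  0.00595798 -2.84119568] [ 0.022 -0.006  0.003 -0.007 -0.004  0.007]
```

View pics/w13c.png

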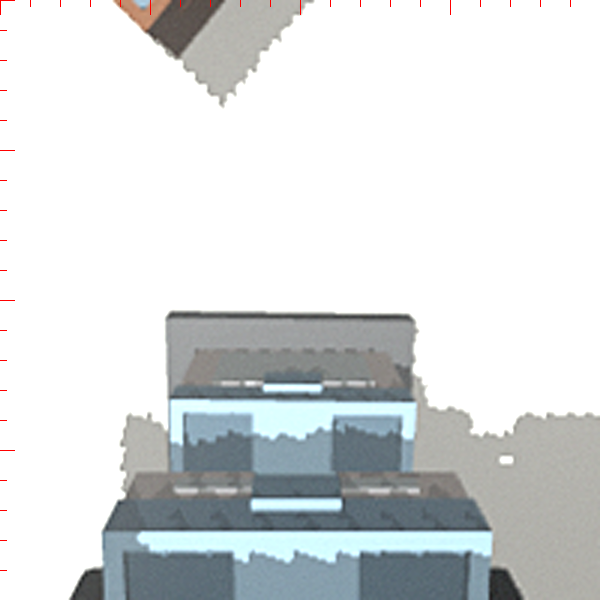

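```bash
python3 - <<'E'
from wfit import *
v=np.load('pics/w13.npy')
print('held',pair('w13',tr((180,60),3,[(104,530),(491,531)]),v[2]+.0276,.028,v[5]),v[:2])
print('low',pair('w13',tr((180,60),3,[(170,398.5),(414,401.5)]),.08,.028,-2.855))
E
```

```text
held (array([0.4585616 , 0.30268186]), np.float64(1.8669197110681326), np.float64(0.05568291112510186)) [0.45894706 0.30204647]
low (array([0.46020148, 0.3019799 ]), np.float64(1.8576173407538779), np.float64(0.05551196157082561))
```

Request:
send_rows(rows=[1,-0.1,0,1.5,0.002,0.003,0.008,1,0,0,1.3,0.002,0.003,0.007,1,0,0,0.6,0,0,0,1,0,0,0.1,0,0,0])

```text
t: 27.57
tool_pos: [0.4632, 0.3004, 0.1067]
eef_rot: [3.139, 0.006, -2.864]
force: [0.8, -0.8, -1.0]
gripper_width: 0.64
```

```bash
python3 plan.py .4604 .3017 .096 -2.855 1
```

```text
t 27.57 pos [0.4632 0.3004 0.1067] rpy [ 3.1395  0.0055 -2.8636] d(mm) [ -2.8   1.3 -10.7] w [ 0.0021  0.0055 -0.0086] n 1 width 0.640 F [ 0.8 -0.8 -1. ] j [ 0.87  0.37 -0.33  0.   -0.86 -2.16]
[1,0.24,0.2,1.07,0.002,0.006,-0.009]
```

Request:
send_rows(rows=[1,0.2,0.2,0.8,0.002,0.005,-0.009,1,0,0,0.4,0,0,0])

```text
t: 27.73
tool_pos: [0.4619, 0.3011, 0.0953]
eef_rot: [3.141, 0.002, -2.856]
force: [0.6, -0.4, -2.0]
gripper_width: 0.636
```

```bash
python3 plan.py .4604 .3017 .09 -2.855 1
```

```text
t 27.73 pos [0.4619 0.3011 0.0953] rpy [ 3.1408e+00  2.3000e-03 -2.8560e+00] d(mm) [-1.5  0.6 -5.3] w [ 0.0008  0.0023 -0.001 ] n 1 width 0.636 F [ 0.6 -0.4 -2. ] j [ 0.87  0.39 -0.35  0.   -0.84 -2.16]
[1,0.13,0.1,0.53,0.001,0.002,-0.001]
```

Request:
send_rows(rows=[1,0.2,0.1,0.4,0.001,0.002,0,1,0,0,0.2,0,0,0])

```text
t: 27.9
tool_pos: [0.4598, 0.3012, 0.0888]
eef_rot: [-3.141, 0.0, -2.857]
force: [-0.7, 0.2, -1.1]
gripper_width: 0.644
```

```bash
python3 plan.py .4604 .3017 .085 -2.855 1
```

```text
t 27.90 pos [0.4598 0.3012 0.0888] rpy [-3.1413e+00  2.0000e-04 -2.8568e+00] d(mm) [ 0.6  0.5 -3.8] w [-0.0003  0.0002 -0.0018] n 1 width 0.644 F [-0.7  0.2 -1.1] j [ 0.88  0.39 -0.35  0.   -0.82 -2.16]
[1,-0.07,0.04,0.38,0,0,-0.002]
```

Request:
send_rows(rows=[1,-0.1,0,0.4,0,0,0,1,0,0,0.1,0,0,0])

```text
t: 28.07
tool_pos: [0.4611, 0.3018, 0.0838]
eef_rot: [-3.141, 0.001, -2.856]
force: [-0.6, -1.7, 2.7]
gripper_width: 0.643
```

```bash
python3 plan.py .4604 .3017 .0844 -2.855 1
```

```text
t 28.07 pos [0.4611 0.3018 0.0838] rpy [-3.1414e+00  1.2000e-03 -2.8562e+00] d(mm) [-0.7 -0.1  0.6] w [-0.0002  0.0012 -0.0012] n 1 width 0.643 F [-0.6 -1.7  2.7] j [ 0.87  0.4  -0.36  0.   -0.81 -2.16]
[1,0.07,0.01,-0.06,0,0.001,-0.001]
```

Contact at the expected height. Release and withdraw.

Request:
send_rows(rows=[1,0,0,0.1,0,0,0,-1,0,0,0,0,0,0,-1,0,0,0,0,0,0,-1,0,0,-0.3,0,0,0,-1,0,0,-1.5,0,0,0,-1,0,0,-3.5,0,0,0,-1,0,0,-3.5,0,0,0,-1,0,0,-3.5,0,0,0])

```text
t: 28.73
tool_pos: [0.4578, 0.2989, 0.2033]
eef_rot: [-3.133, -0.014, -2.857]
force: [1.4, 0.3, 0.2]
gripper_width: 0.984
```

Request:
send_rows(rows=[-1,0,-3.5,-0.5,0,0,0,-1,0,-3.5,0,0,0,0,-1,0,-3.5,0,0,0,0,-1,0,-3.5,0,0,0,0,-1,0,0,0,0,0,0,-1,0,0,0,0,0,0])

```text
t: 29.23
tool_pos: [0.5042, 0.1648, 0.2231]
eef_rot: [3.141, 0.012, -2.85]
force: [0.5, 0.1, -0.1]
gripper_width: 1.002
```

```bash
python3 - <<'E'
from h import *
for n in("top","scene"):
    cv2.imwrite(f"pics/{n}2.png",imaging.snapshot(n)[:,:,::-1])
s=ctrl.get_state(); print(s['t'],s['tool_pos'],s['force'],s['gripper_width'])
a=cv2.imread('pics/scene2.png'); t=cv2.imread('pics/top2.png')
L=cv2.resize(a[80:220,80:220],None,fx=3.5,fy=3.5,interpolation=cv2.INTER_CUBIC)
cv2.imwrite('pics/s2L.png',L)
cv2.imwrite('pics/s2R.png',cv2.resize(a[160:300,360:500],None,fx=3.5,fy=3.5,interpolation=cv2.INTER_CUBIC))
E
python3 wsnap.py w14
```

```text
29.3333 [0.50387072 0.16583802 0.22283525] [-0.11605256  0.00395133 -0.70389756] 1.0014980622650904
29.3333 [0.50387072 0.16583802 0.22283525] [ 3.14130168  0.01186408 -2.84843724] [ 0.025  0.01   0.001 -0.004  0.004 -0.001]
```

View pics/scene2.png

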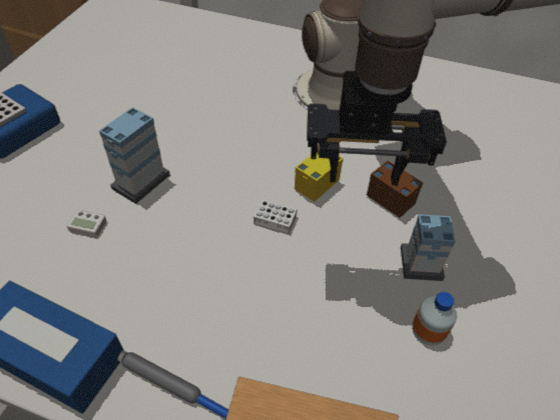

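View pics/top2.png

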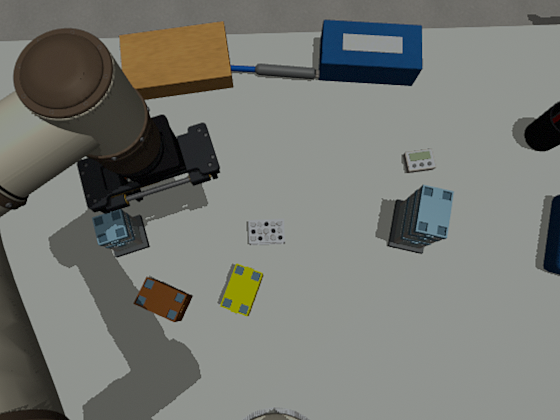

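View pics/s2L.png

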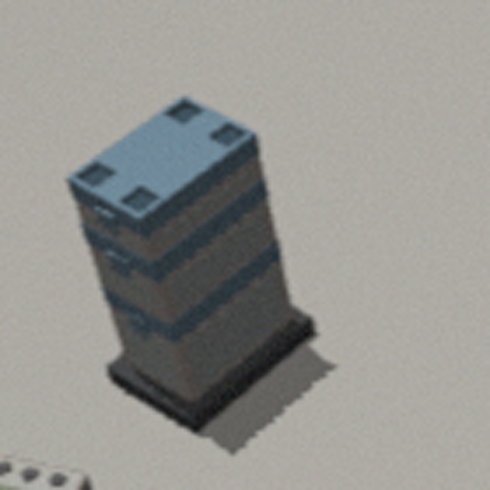

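View pics/s2R.png

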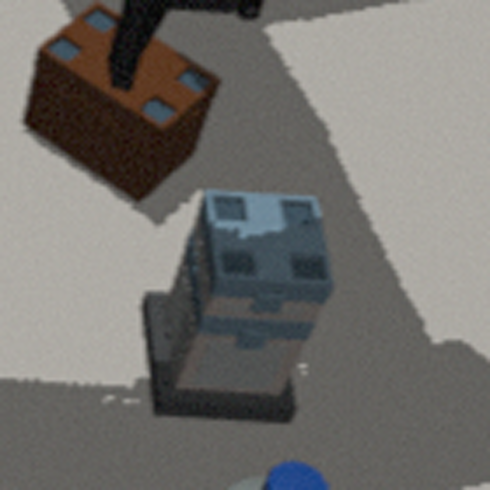

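```bash
python3 crop.py top2 385 175 80 80 6 t2L; python3 crop.py top2 80 195 80 70 6 t2R
```

```text
(no output)
```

View pics/t2L.png

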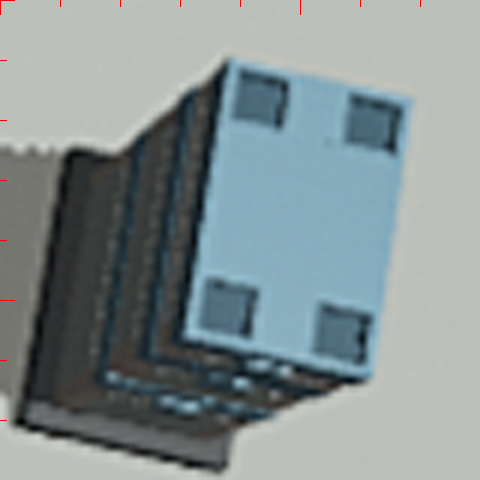

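View pics/t2R.png

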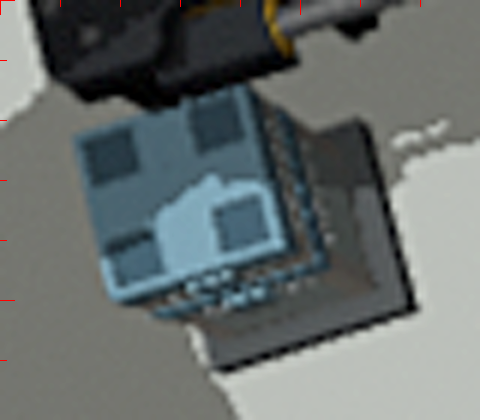

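View pics/w14.png

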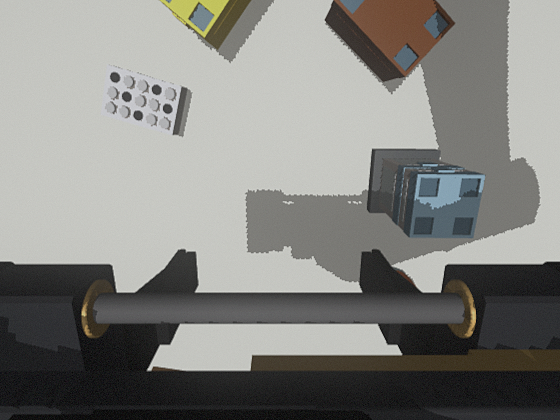

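```bash
python3 - <<'E'
from wfit import *
C=[cam('top'),cam('scene')]
tl=tr((385,175),6,[(261,99),(373,124),(229,307),(343,333)]); sl=tr((80,80),3.5,[(184,111),(231,135),(95,174),(140,198)])
t2=tr((80,195),6,[(110,156),(217,123),(135,258),(241,222)]); s2=tr((360,160),3.5,[(231,208),(298,210),(238,262),(310,266)])
print('long',fit(1,[(C[0],tl),(C[1],sl)],[.463,-.3,.16,-.26]))
print('sq',fit(0,[(C[0],t2),(C[1],s2)],[.461,.302,.112,.285]))
w=wcam('w14'); q=np.array([(429,187),(469,186),(425,226),(464,225)],float)
print('sq wrist',fit(0,[(w,q)],[.461,.302,.112,.285]),fit(0,[(w,q)],[.461,.302,.112,.285],.112))
a=cv2.imread('pics/top0.png').astype(int);b=cv2.imread('pics/top2.png').astype(int)
for n,(x0,y0,x1,y1) in dict(timer=(398,142,442,178),rack=(240,212,292,250)).items(): print(n,'max-mean diff',abs(a-b)[y0:y1,x0:x1].mean().round(2))
a=cv2.imread('pics/scene0.png').astype(int);b=cv2.imread('pics/scene2.png').astype(int)
for n,(x0,y0,x1,y1) in dict(timer=(65,205,110,240),rack=(250,195,302,235),bottle=(410,290,460,345)).items(): print(n,abs(a-b)[y0:y1,x0:x1].mean().round(2))
E
```

```text
long (array([ 0.4621, -0.2996,  0.1602, -0.2632]), 'rms 0.28')
sq (array([0.4614, 0.3012, 0.113 , 0.2933]), 'rms 0.28')
sq wrist (array([0.4601, 0.3032, 0.1115, 0.3236]), 'rms 0.33') (array([0.4601, 0.3029, 0.112 , 0.3236]), 'rms 0.33')
timer max-mean diff 9.76
rack max-mean diff 10.01
timer 11.99
rack 12.18
bottle 18.87
```

```bash
python3 -c "
from plant import ctrl
print(ctrl.sign_off())"
```

```text
the job is handed in; nothing more can be done
None
```

Both stacks are built and the job is handed in, at about 29 s of the 144 s allowed. `sign_off` gives no verdict, so the result below rests on my own checks.

- **Oblong stack:** tall, middle and low boxes are on the oblong base. Its top lid measured from two cameras is 160.2 mm high, against 160 mm expected if every box is seated. It sits within about 1 mm of the measured base centre and is in line with the base.
- **Square stack:** the tall box is on the square base with the low box on it. The top lid measured 113 mm from the fixed cameras and 111.5 mm from the wrist camera, against 112 mm expected, and the centre is within about 2 mm of the base.
- **Seating:** each box came to rest at its seated height with a light push, between about 3 and 12 N at the wrist. I did not measure tilt directly; the lids look level in the pictures.
- **Bystanders:** the bottle, timer and tube rack show at the same pixel positions as at the start. The pixel-difference check on them settled nothing, as all differed by a similar amount, probably from changed lighting.
- **Disagreements:** the fixed cameras and the wrist camera differed by 1 to 2 mm throughout, within the stated calibration error. The final wrist view put the top square box at 0.32 rad, against 0.29 rad from the fixed cameras and 0.29 rad for the base. That reading came from an unenlarged picture.

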